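# Clean down the perfume filter and show its filter plate

### The arm

A 6-joint arm with a two-finger parallel gripper is mounted at the origin on the work surface. World frame = base frame: x ahead of the robot, y to its left, z up, the work surface at z = 0. Lengths are in m, angles in rad, forces in N, time in s.
With the tool pointing down it reaches from about 0.35 to 0.85 m from the base axis. Payload 8.1 kg.
Tool frame: the origin (TCP) lies at the centre of the arm's flange, where the gripper is bolted on; the fingertips stand 186 mm ahead of it and the grasp point (between the pads) lies 167 mm ahead of it (robot.nose_length is the distance from the TCP to the fingertips, in m); z points along the fingers, x is the direction in which the jaws open and shut, and the axes are right-handed (so a half turn about z gives the same grasp; the last joint's range is limited). The gripper opens to 93 mm and grips with 3 to 60 N. Pads are 15 mm wide; open, the fingers measure 128 mm over their backs; the gripper's body (75 mm by 188 mm) begins 65 mm behind the grasp point.
Start: joints at [-1.402, 0.13, 1.488, -0, 1.523, -0.085], TCP at [0.151, -0.581, 0.405] pointing down, gripper open.
Joint ranges: [-2.96, 2.96], [-0.89, 2.26], [0.02, 2.5], [-1.34, 4.48], [0, 2.73], [-2.66, 2.66]. Speed limits (rad/s): [2.39, 2.39, 2.79, 3.14, 3.14, 3.14].

### API

Orientations are given as a rotation vector (axis times angle).
In Python, from plant import robot gives the robot as it stands.
- The arm moves only by the tool arm_command, never from a script. Its argument "motion" is a list of rows, each an object with "slide": the shift along the tool's x, y, z each as a share of 0.4 m, from -1 to 1, a list of three; "turn": the turn, a rotation vector about the tool's x, y, z each as a share of 0.5 rad, from -1 to 1, a list of three. A call has exactly 5 rows; each row shifts and turns the commanded pose from where the row before left it, along the tool's axes as they then stand; what a row does not reach is not made up. A row lasts 1/12 s, in which the tool goes at most 41.7 mm and 7.16 degrees, less where a joint would pass 70% of its speed; a pose out of reach is approached as far as the arm can. A call with a number of a shift or a turn outside -1 to 1 is refused whole. A call with a gripper value outside its range is refused whole. "gripper" is the opening in per cent of the stroke, from 0 (shut) to 100 (fully open), set as the call begins (left out, the last holds). The fingers move at their own pace and stop on an object; "grip_force" is the grip in N (left out, the last holds). Time passes only in rows, so rows that do not move let the fingers close, or fill a call up. It gives the time, the measured TCP pose, the force and the opening at its end, in the units of the state.
- robot.read_state(): the state, without advancing time (a new reading comes with each control period).
- robot.read_camera(name): name is "side" or "top" or "wrist"; returns a dict with "pixels" (480x640x3 uint8, blue, green, red), "intrinsics" (3x3 intrinsics, pixels), "T" (4x4, takes a point from camera to world coordinates). Camera axes: x right, y down, z forward; pixel columns grow to the right and rows downward; lengths in m; the calibration is good to about 2 mm. A picture is of the moment at which its call begins. There is no depth.
- robot.close_job(): hands the job in, once; it reports no verdict.
The state is a dict: "t": time; "q": joint angles; "dq": joint speeds; "joint_torque": joint torques, N m; "tool_pos": TCP position; "orientation": TCP orientation; "force": force on the tool from outside, world axes, zero at the start; "wrist_torque": the same for the moment, N m; "opening": finger opening in m.
Only numpy, scipy, OpenCV 4.12 (cv2) and the standard library are available. Lean on these libraries where they do the work, as an engineer would, in place of code of your own. Each camera call takes 0.05 s, during which the arm holds its last target.

### The job

Clean down the small filter unit after a batch: take the bottle brush from its stand and scrub the inside of the amber receiving beaker, pushing the bristles down to its floor twice and pulling them up to the rim between, then put the brush back upright in its stand and let it go. Next swing the filter unit's dark hood up by its bar until it stands upright, and leave it standing open; draw the hidden filter plate straight up out of its slot by the orange tab, and hold it upright over the middle of the white light pad, its lower edge at least 15 cm above the table. Finish while still holding it there, and leave the bottles, jar, paper roll and dish where they are.

Things in the scene. Friction and masses are not known exactly. Their poses are not given: they have to be found in the camera images.
- unit: The filter unit, fixed to the table: a white block 150 (x) by 160 (y) by 65 mm high, its front (a gauge and a spout) towards its own -x. Origin: centre of its underside. A dark hood is hinged on its top and hides the filter plate. The slot for the plate is in the top face, 64 mm along the unit's x, 12 mm along its y, 45 mm deep, centred 10 mm before the origin (unit x = -10, y = 0).
- hood (a joint): Angle of the hood (rad): 0 is shut, it grows as the front swings up, 1.57 is upright, stop at 1.9. It starts shut or slightly ajar (0 to 0.2). A stiff hinge: it stays where it is left; about 2 N at the bar moves it.
- hood_hinge (a point): A point on the hood's hinge line, which runs along the unit's y axis at the rear of the block's top: unit x = +70, y = 0, z = 65.5 mm.
- hood_bar (a point): Middle of the hood's pull bar: a round steel bar of 10 mm diameter along the unit's y axis, 60 mm free between two 6 mm arms, standing 50 mm out from the hood's front face. With the hood shut it is 175 mm before (-x) the hinge line and 32 mm above it, and turns about that line with the hood. The hood is a shell 125 long, 140 wide, 55 mm high, open below; when upright it stands wholly behind the hinge line.
- plate: The filter plate, steel with a round dark screen, 60 wide (its x), 8 thick (its y), 55 mm high, with an orange tab on its top edge. It stands upright in the unit's slot under the hood, its lower edge 20 mm above the table, its axes along the unit's with a little play. Weighs 80 to 170 g. Origin: middle of its lower edge; z up to the tab.
- plate_tab (a point): Point to grip on the orange tab, on the plate's z axis 75 mm above its origin. The tab is 32 wide (plate x), 10 thick (plate y) and reaches from 55 to 91 mm above the plate's lower edge, so it stands 46 mm clear of the unit's top.
- beaker: Amber receiving beaker fixed on a black foot of 90 mm diameter. Origin: centre of the foot's underside. Inside diameter 64, wall 4, inner floor 16 mm and rim 95 mm above the table.
- stand: White round brush stand, fixed, foot 90 mm diameter, open tube above it: inside diameter 40, outside 50, inner floor 8 mm and rim 70 mm above the table. Origin: centre of the foot's underside.
- brush: Bottle brush, standing upright, bristles down, loose in the stand: 200 mm long, 70 g. Pale round bristle head 26 mm diameter, 0 to 55 mm above its lower end, then a round blue handle of 14 mm diameter up to 200 mm. Origin: centre of the lower end of the bristles; z points up the handle.
- brush_grip (a point): Point to grip on the blue handle, 150 mm above the lower end of the brush.
- pad: Light pad, grey frame and white top, 120 by 120 by 8 mm, fixed. Origin: centre of its underside.
- bottle_a: Amber dropper bottle with a red bulb, 44 mm diameter, 128 mm tall, among the work things; leave it. Origin: centre of its underside.
- bottle_b: Another such bottle, behind the unit; leave it.
- bottle_c: Another such bottle, behind the unit; leave it.
- jar: Glass jar, 60 mm diameter, 75 mm tall, on the right; leave it. Origin: centre of its underside.
- roll: Paper roll, 68 mm diameter, 30 mm high, on the left; leave it. Origin: centre of its underside.
- dish: White bowl, 90 mm diameter, 20 mm high, on the right; leave it. Origin: centre of its underside.
Things that resemble listed ones, but are neither listed nor needed, are in the scene too. Leave any green or pink look-alike of the stand alone.

How it is judged:
By the outcome, as a careful person would: the job done as asked, in the order asked, and still so for the second after the job is handed in, while the arm keeps its last pose, push and grip.
It also fails if it takes over 72 s, if anything falls off the work surface, if the arm or the gripper's body presses on something with over 40 N, if the wrist force passes 120 N, or if a joint passes its speed limit or range.

## Working session

There is one attempt and no reset: what is moved stays moved. The work goes in short steps, Python scripts to look and compute and a tool call to move; the robot and the scene stay as the last step left them, time stands still between calls to the robot, and variables do not carry over. Pictures are saved under pics/ and viewed, and the job is handed in when it is done.

Besides the shell and the picture viewer there is one more tool, called after "Call:" as name(argument=value, ...), one argument or row to a line, values as JSON. arm_command: Moves the arm, as the interface text tells. Shift numbers are shares of 0.4 m and turn numbers shares of 0.5 rad, none past 1 either way. Its arguments: {"type":"object","properties":{"motion":{"type":"array","items":{"type":"object","properties":{"slide":{"type":"array","items":{"type":"number"}},"turn":{"type":"array","items":{"type":"number"}}}}},"gripper":{"type":"number"},"grip_force":{"type":"number"}},"required":["motion"]}

```bash
ls; mkdir -p pics
python3 - <<'E'
from plant import robot
import cv2
for n in("side","top","wrist"):
    c=robot.read_camera(n); cv2.imwrite(f"pics/{n}0.png",c["pixels"])
    print(n,c["intrinsics"].round(1).tolist(),c["T"].round(3).tolist())
print(robot.read_state())
E
```

```text
pics
side [[512.9, 0.0, 322.7], [0.0, 512.9, 240.1], [0.0, 0.0, 1.0]] [[-0.902, -0.274, 0.333, 0.135], [-0.431, 0.597, -0.677, 0.89], [-0.014, -0.754, -0.656, 0.958], [0.0, 0.0, 0.0, 1.0]]
top [[499.3, 0.0, 320.7], [0.0, 499.3, 243.5], [0.0, 0.0, 1.0]] [[-0.028, -0.994, 0.102, 0.389], [-1.0, 0.029, 0.01, 0.005], [-0.013, -0.101, -0.995, 1.566], [0.0, 0.0, 0.0, 1.0]]
wrist [[427.8, 0.0, 325.1], [0.0, 427.8, 234.2], [0.0, 0.0, 1.0]] [[0.251, -0.931, -0.267, 0.223], [-0.968, -0.242, -0.067, -0.56], [-0.002, 0.275, -0.961, 0.383], [0.0, 0.0, 0.0, 1.0]]
{'t': 0.15, 'q': array([-1.40242744e+00,  1.31002598e-01,  1.48902216e+00,  1.85994572e-05,
        1.52302586e+00, -8.53858246e-02]), 'dq': array([-2.06522061e-03, -3.57003909e-03, -3.56637823e-03, -9.18890792e-06,
        9.91549355e-04, -3.43336892e-04]), 'joint_torque': array([ 1.44064768e-03, -5.60472465e+01, -4.92336845e+01,  7.67168845e-02,
        3.05121916e-02, -9.43309328e-05]), 'tool_pos': array([ 0.15062778, -0.5806029 ,  0.40392316]), 'orientation': array([-2.48388737e+00,  1.92187850e+00,  1.66487328e-03]), 'force': array([ 0.09753911, -0.79831807,  0.24651083]), 'wrist_torque': array([ 0.001878  , -0.01635893, -0.01389912]), 'opening': 0.09321696770933567}
```

View pics/top0.png

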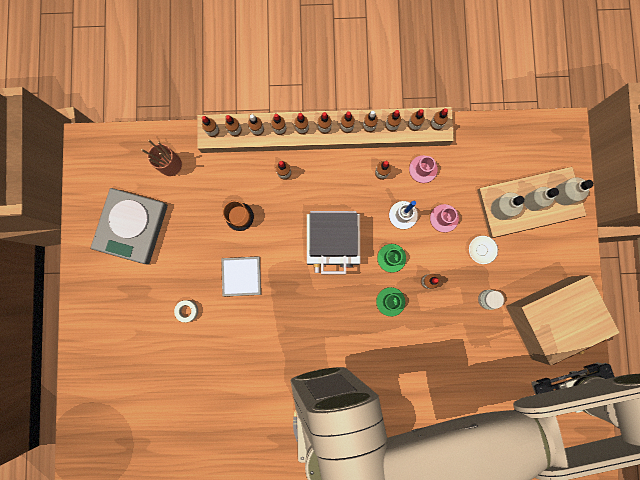

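View pics/side0.png

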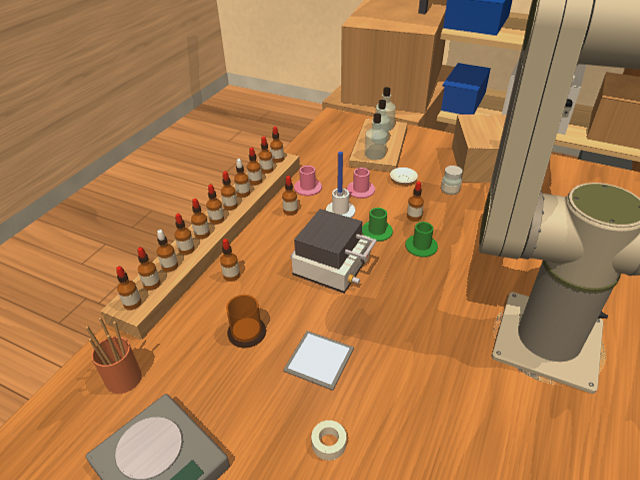

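View pics/wrist0.png

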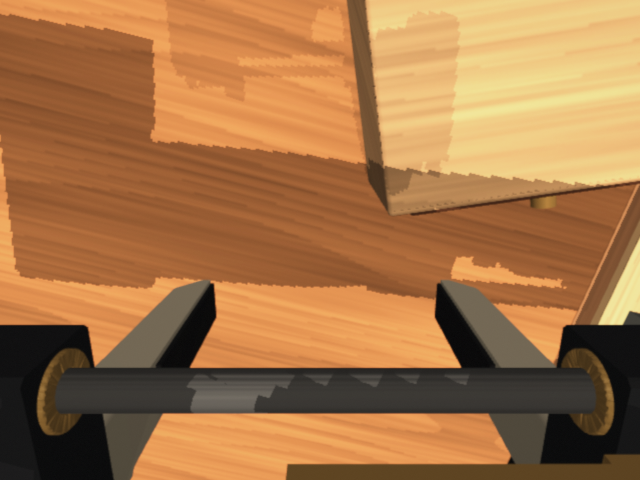

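Top view: brush stand candidates are the white one at (404,214) holding the blue brush, green look-alikes at (392,258) and (391,301), and pink ones at (424,168) and (445,217). The white one with the brush fits the description. The beaker is at (238,215), the pad at (241,276) and the unit at (333,240). I'll enlarge these to confirm.

```bash
cat > h.py <<'E'
import numpy as np, cv2
from plant import robot
from scipy.spatial.transform import Rotation as R
def ray(c,uv):
    K,T=np.array(c["intrinsics"]),np.array(c["T"])
    d=T[:3,:3]@np.linalg.inv(K)@np.array([uv[0],uv[1],1.]); return T[:3,3],d/np.linalg.norm(d)
def plane(c,uv,z):
    o,d=ray(c,uv); return o+d*(z-o[2])/d[2]
def tri(c1,u1,c2,u2):
    o1,d1=ray(c1,u1);o2,d2=ray(c2,u2)
    s=np.linalg.lstsq(np.c_[d1,-d2],o2-o1,rcond=None)[0]
    a,b=o1+s[0]*d1,o2+s[1]*d2; return (a+b)/2,np.linalg.norm(a-b)
def proj(c,p):
    K,T=np.array(c["intrinsics"]),np.array(c["T"])
    q=K@(T[:3,:3].T@(np.array(p)-T[:3,3])); return q[:2]/q[2]
def crop(c,x0,y0,x1,y1,s,f):
    cv2.imwrite(f,cv2.resize(c["pixels"][y0:y1,x0:x1],None,fx=s,fy=s,interpolation=cv2.INTER_CUBIC))
E
python3 - <<'E'
from h import *
import pickle
t=robot.read_camera("top");s=robot.read_camera("side")
pickle.dump((t,s),open("c0.pkl","wb"))
crop(t,210,180,470,300,3,"pics/tc.png")
crop(s,210,130,450,400,2.2,"pics/sc.png")
E
```

```text
(no output)
```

View pics/tc.png

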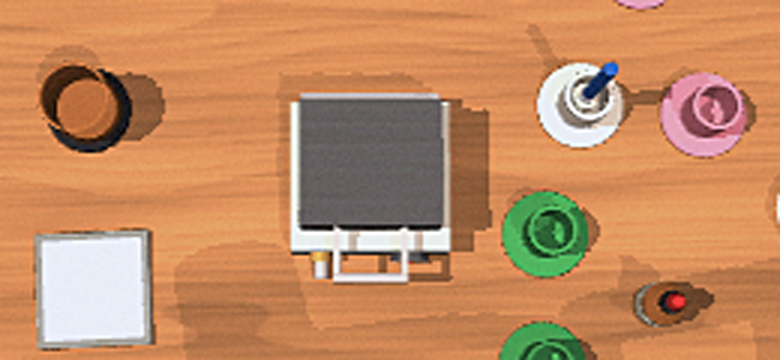

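View pics/sc.png

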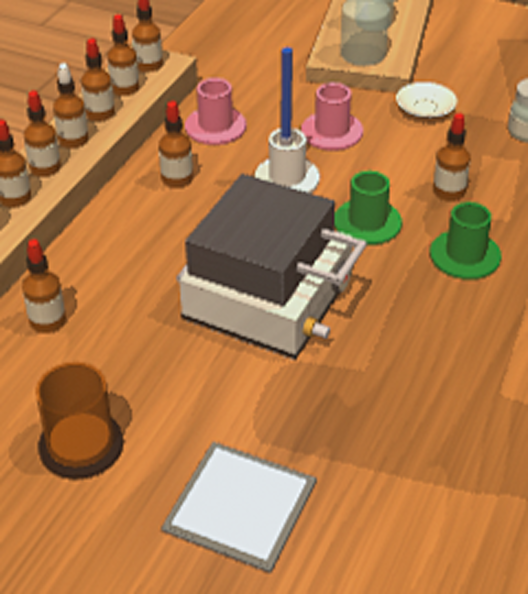

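The crops confirm it: the brush is in the white stand, top (404,214), with both greens and both pinks empty. Now I'll measure by masks.

Run:
```python
from h import *
import pickle
t,s=pickle.load(open("c0.pkl","rb"))
def big(mask,box,k=1):
    m=np.zeros_like(mask); x0,y0,x1,y1=box; m[y0:y1,x0:x1]=mask[y0:y1,x0:x1]
    cs,_=cv2.findContours(m,cv2.RETR_EXTERNAL,cv2.CHAIN_APPROX_NONE)
    return max(cs,key=cv2.contourArea) if cs else None
def hsv(c): return cv2.cvtColor(c["pixels"],cv2.COLOR_BGR2HSV)
ht,hs=hsv(t),hsv(s)
# blue handle
ends=[]
for n,c,h,b in(("t",t,ht,(380,190,430,230)),("s",s,hs,(325,140,360,215))):
    m=cv2.inRange(h,(105,120,40),(125,255,255)); k=big(m,b)[:,0,:].astype(float)
    v=cv2.fitLine(k.astype(np.float32),cv2.DIST_L2,0,.01,.01).ravel(); p=(k-v[2:])@v[:2]
    e=[v[2:]+v[:2]*p.min(),v[2:]+v[:2]*p.max()]; print(n,"handle ends",np.round(e,1).tolist(),cv2.contourArea(k.astype(np.float32))); ends.append(e)
# foot stand
m=cv2.inRange(ht,(0,0,170),(180,45,255)); k=big(m,(380,190,426,240)); 
(x,y),r=cv2.minEnclosingCircle(k); print("stand top circ",x,y,r, plane(t,(x,y),0.004)); print(cv2.fitEllipse(k))
# pad frame
m=cv2.inRange(ht,(0,0,100),(180,60,255)); k=big(m,(210,245,270,305)); r=cv2.minAreaRect(k); print("pad",r,plane(t,r[0],.008))
# unit bottom/hood
m=cv2.inRange(ht,(0,0,40),(180,80,110)); k=big(m,(300,205,365,262)); r=cv2.minAreaRect(k); print("hood",r); print(cv2.boxPoints(r).round(1).tolist(),[plane(t,p,.1205).round(4).tolist() for p in cv2.boxPoints(r)])
# beaker foot dark
m=cv2.inRange(ht,(0,0,0),(180,255,55)); k=big(m,(215,190,262,240)); print("bkfoot",cv2.minEnclosingCircle(k),cv2.boundingRect(k))
m=cv2.inRange(hs,(0,0,0),(180,255,60)); k=big(m,(215,280,275,355)); print("bkfoot side",cv2.boundingRect(k), cv2.fitEllipse(k))
crop(t,218,195,262,240,12,"pics/bt.png"); crop(s,220,285,275,355,8,"pics/bs.png"); crop(t,380,190,430,232,12,"pics/st.png"); crop(t,295,200,372,282,7,"pics/ut.png")
```

```text
t handle ends [[405.0, 212.0], [414.3, 201.2]] 42.5
s handle ends [[339.9, 191.0], [340.0, 152.0]] 80.5
stand top circ 402.81884765625 214.79710388183594 14.159189224243164 [ 0.63174931 -0.24048744  0.004     ]
((402.2276611328125, 215.4072265625), (25.515079498291016, 26.975915908813477), 125.9542236328125)
pad ((240.6036834716797, 276.0263671875), (38.01297378540039, 37.89537811279297), 88.31531524658203) [0.45329113 0.27408886 0.008     ]
hood ((333.5, 234.5), (43.0, 47.0), 90.0)
[[310.0, 213.0], [357.0, 213.0], [357.0, 256.0], [310.0, 256.0]] [[0.6272, 0.0488, 0.1205], [0.623, -0.0887, 0.1205], [0.4969, -0.0842, 0.1205], [0.5009, 0.0521, 0.1205]]
bkfoot ((239.5, 216.2916717529297), 13.904603004455566) (227, 203, 27, 28)
bkfoot side (228, 321, 38, 26) ((246.4481201171875, 330.98248291015625), (29.659015655517578, 35.33432388305664), 80.53350830078125)
```

View pics/bt.png

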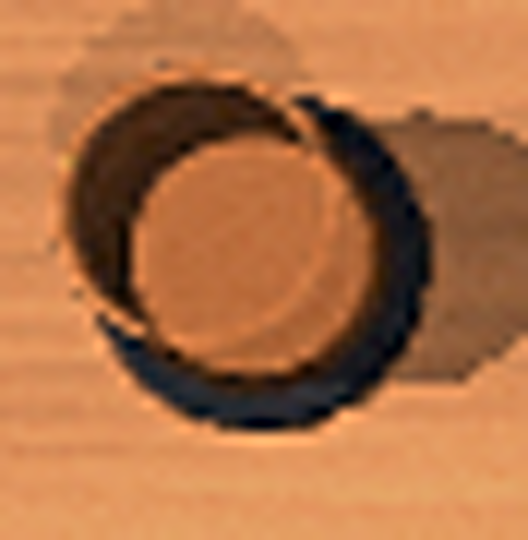

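View pics/st.png

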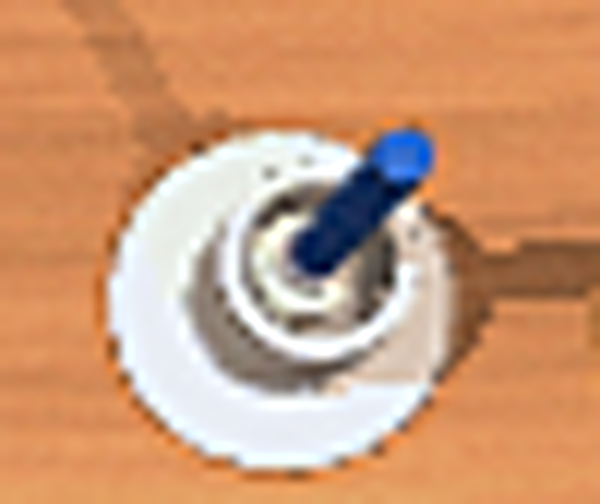

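View pics/ut.png

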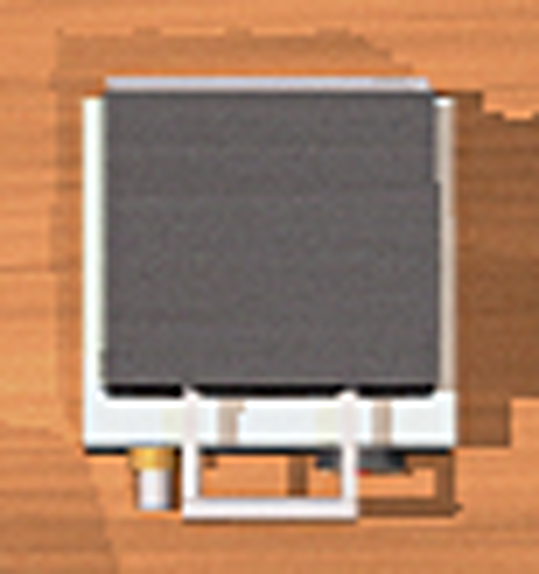

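Run:
```python
from h import *
import pickle
t,s=pickle.load(open("c0.pkl","rb"))
f=lambda u,v,k,x0,y0:((u+.5)/k-.5+x0,(v+.5)/k-.5+y0)
print("stand",plane(t,f(280,300,12,380,190),.006), "rim", plane(t,f(316,268,12,380,190),.07))
print("brush top tri",tri(t,f(404,155,12,380,190),s,(340,152)),"plane .208",plane(t,f(404,155,12,380,190),.208))
print("beaker foot",plane(t,f(262,260,12,218,195),.008),"rim",plane(t,f(221,225,12,218,195),.095), "floor",plane(t,f(253,257,12,218,195),.016))
U=lambda u,v,z:plane(t,f(u,v,7,295,200),z)
for n,p in dict(FL=(85,443),FR=(456,443),BL=(85,97),BR=(456,97)).items(): print(n,U(*p,.065).round(4))
for n,p in dict(hFL=(105,385),hFR=(437,385),hBL=(105,92),hBR=(434,92)).items(): print(n,U(*p,.1205).round(4))
for z in(.0975,.11,.12): print("bar",U(183,509,z).round(4),U(357,509,z).round(4))
crop(s,285,205,385,290,8,"pics/us.png")
```

```text
stand [ 0.6322464  -0.24038592  0.006     ] rim [ 0.63013277 -0.23972712  0.07      ]
brush top tri (array([ 0.63264513, -0.23845553,  0.2090557 ]), np.float64(0.0012665393793623923)) plane .208 [ 0.63343906 -0.23844141  0.208     ]
beaker foot [0.64224573 0.27572856 0.008     ] rim [0.63720898 0.27074767 0.095     ] floor [0.64181077 0.27669385 0.016     ]
FL [0.4848 0.0643 0.065 ]
FR [ 0.4802 -0.095   0.065 ]
BL [0.6353 0.0605 0.065 ]
BR [ 0.6304 -0.1005  0.065 ]
hFL [0.5051 0.0532 0.1205]
hFR [ 0.5011 -0.0843  0.1205]
hBL [0.6281 0.0501 0.1205]
hBR [ 0.6239 -0.0875  0.1205]
bar [0.4538 0.0226 0.0975] [ 0.4517 -0.0504  0.0975]
bar [0.4532 0.0225 0.11  ] [ 0.4512 -0.0499  0.11  ]
bar [0.4528 0.0223 0.12  ] [ 0.4507 -0.0495  0.12  ]
```

View pics/us.png

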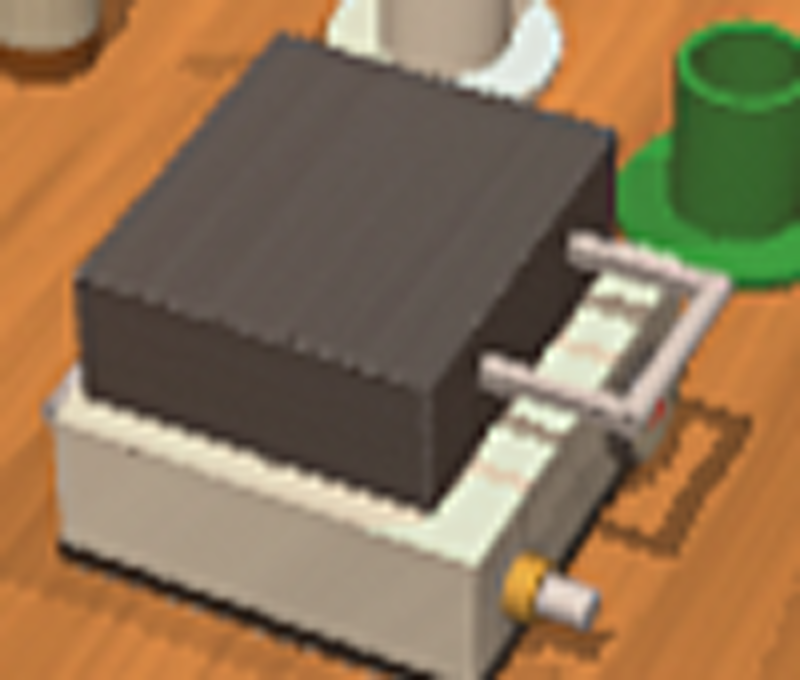

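View pics/bs.png

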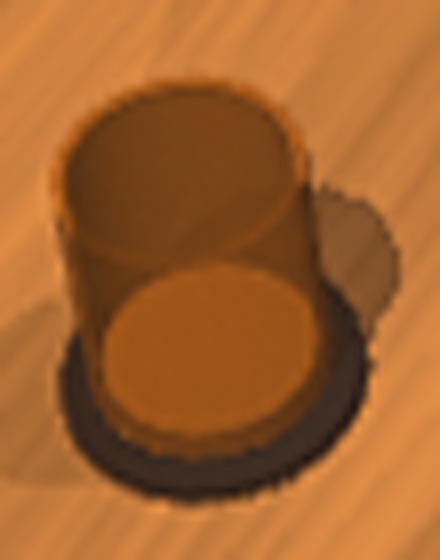

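Run:
```python
from h import *
import pickle
t,s=pickle.load(open("c0.pkl","rb"))
f=lambda u,v,k,x0,y0:((u+.5)/k-.5+x0,(v+.5)/k-.5+y0)
print("beaker rim tri",tri(t,f(212,215,12,218,195),s,f(183,170,8,220,285)))
print("bar L end",tri(t,f(183,509,7,295,200),s,f(637,408,8,285,205)),"R",tri(t,f(357,509,7,295,200),s,f(726,288,8,285,205)))
st=robot.read_state(); M=R.from_rotvec(st["orientation"]).as_matrix(); print("tool axes cols\n",M.round(3))
w=robot.read_camera("wrist"); T=w["T"]; print("cam in tool",(M.T@(T[:3,3]-st["tool_pos"])).round(3)); print((M.T@T[:3,:3]).round(2))
```

```text
beaker rim tri (array([0.64118205, 0.27400317, 0.09135192]), np.float64(0.0016578456610418738))
bar L end (array([0.4517666 , 0.02199146, 0.10728456]), np.float64(0.0033445282404061224)) R (array([ 0.45021585, -0.05077197,  0.09870488]), np.float64(0.0029810870199005277))
tool axes cols
 [[ 0.251 -0.968 -0.   ]
 [-0.968 -0.251  0.001]
 [-0.001 -0.    -1.   ]]
cam in tool [-0.001 -0.076  0.021]
[[ 1.   -0.   -0.  ]
 [ 0.    0.96  0.28]
 [ 0.   -0.28  0.96]]
```

Call:
arm_command(
  motion=[
    {"slide": [0,0,-0.03],"turn": [0,0,-0.25]},
    {"slide": [0,0,-0.03],"turn": [0,0,-0.25]},
    {"slide": [0,0,-0.03],"turn": [0,0,-0.25]},
    {"slide": [0,0,-0.03],"turn": [0,0,-0.25]},
    {"slide": [0,0,-0.03],"turn": [0,0,-0.25]},
  ],
  gripper=60,
)

```text
t: 0.72
tool_pos: [0.1507, -0.5807, 0.4652]
orientation: [-2.958, 1.056, 0.0]
force: [-0.6, -0.5, -0.0]
opening: 0.0645
```

Call:
arm_command(
  motion=[
    {"slide": [0,0,0],"turn": [0,0,-0.25]},
    {"slide": [0,0,0],"turn": [0,0,-0.25]},
    {"slide": [0,0,0],"turn": [0,0,-0.25]},
    {"slide": [0,0,0],"turn": [0,0,-0.25]},
    {"slide": [0,0,0],"turn": [0,0,-0.25]},
  ],
)

```text
t: 1.13
tool_pos: [0.1507, -0.5808, 0.4646]
orientation: [-3.14, 0.095, 0.0]
force: [0.3, -0.2, -0.9]
opening: 0.0562
```

```bash
cat >> h.py <<'E'
def need(p,psi,grasp=True,q=False):
    """remaining slide/turn in shares for grasp point p (tool down, tool-x yaw psi)"""
    st=robot.read_state(); M=R.from_rotvec(st["orientation"]).as_matrix()
    G=np.c_[[np.cos(psi),np.sin(psi),0],[np.sin(psi),-np.cos(psi),0],[0,0,-1]]
    tp=np.array(p)+([0,0,.167] if grasp else [0,0,0])
    print("t",st["t"],"slide",(M.T@(tp-st["tool_pos"])/.4).round(4),"turn",(R.from_matrix(M.T@G).as_rotvec()/.5).round(3),"tcp",st["tool_pos"].round(4),"F",st["force"].round(1),"open",round(st["opening"],4),"q",st["q"].round(2))
E
python3 -c "
from h import *
need([.6325,-.239,.27],-.028)"
```

```text
t 1.1333 slide [ 1.1504 -0.926   0.0692] turn [-0.     0.    -0.066] tcp [ 0.1507 -0.5808  0.4646] F [ 0.3 -0.2 -0.9] open 0.0562 q [-1.4   0.11  1.4   0.    1.63 -1.34]
```

Call:
arm_command(
  motion=[
    {"slide": [0.076,-0.061,0],"turn": [0,0,0]},
    {"slide": [0.076,-0.061,0],"turn": [0,0,0]},
    {"slide": [0.076,-0.061,0],"turn": [0,0,0]},
    {"slide": [0.076,-0.061,0],"turn": [0,0,0]},
    {"slide": [0.076,-0.061,0],"turn": [0,0,0]},
  ],
)

```text
t: 1.55
tool_pos: [0.3116, -0.468, 0.4647]
orientation: [3.14, -0.106, 0.0]
force: [0.8, -0.4, 0.1]
opening: 0.0557
```

Call:
arm_command(
  motion=[
    {"slide": [0.076,-0.061,0],"turn": [0,0,0]},
    {"slide": [0.076,-0.061,0],"turn": [0,0,0]},
    {"slide": [0.076,-0.061,0],"turn": [0,0,0]},
    {"slide": [0.076,-0.061,0],"turn": [0,0,0]},
    {"slide": [0.076,-0.061,0],"turn": [0,0,-0.066]},
  ],
)

```text
t: 1.97
tool_pos: [0.4717, -0.3562, 0.4648]
orientation: [3.141, -0.054, 0.0]
force: [0.3, -1.0, 1.5]
opening: 0.0558
```

```bash
python3 -c "
from h import *
need([.6325,-.239,.27],-.028)
w=robot.read_camera('wrist'); cv2.imwrite('pics/w1.png',w['pixels']); print(proj(w,[.6325,-.239,.208]))"
```

```text
t 1.9667 slide [ 0.3918 -0.3067  0.0696] turn [ 0.    -0.    -0.013] tcp [ 0.4717 -0.3562  0.4648] F [ 0.3 -1.   1.5] open 0.0558 q [-0.73  0.09  1.42 -0.    1.63 -0.7 ]
[640.12489256  17.94699542]
```

View pics/w1.png

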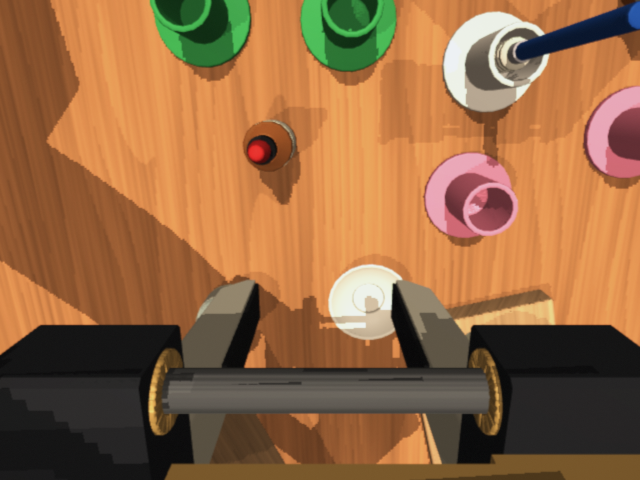

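The wrist view shows the brush in the white stand at (500,55), its handle running off the edge at (640,18), which matches the projection.

Call:
arm_command(
  motion=[
    {"slide": [0.078,-0.061,0],"turn": [0,0,-0.013]},
    {"slide": [0.078,-0.061,0],"turn": [0,0,0]},
    {"slide": [0.078,-0.061,0],"turn": [0,0,0]},
    {"slide": [0.078,-0.061,0],"turn": [0,0,0]},
    {"slide": [0.078,-0.061,0.03],"turn": [0,0,0]},
  ],
)

```text
t: 2.43
tool_pos: [0.6313, -0.2392, 0.4556]
orientation: [3.139, -0.043, 0.007]
force: [0.8, 0.1, 0.6]
opening: 0.0559
```

```bash
python3 -c "
from h import *
need([.6325,-.239,.158],-.028)
w=robot.read_camera('wrist'); cv2.imwrite('pics/w2.png',w['pixels']); print(proj(w,[.6325,-.239,.208]),proj(w,[.6325,-.239,.0635]),proj(w,[.632,-.240,.07]),plane(w,(0,0),0))
import pickle; pickle.dump(w,open('w2.pkl','wb'))"
```

```text
t 2.4333 slide [ 0.0017 -0.0011  0.3265] turn [ 0.004 -0.008  0.001] tcp [ 0.6313 -0.2392  0.4556] F [0.8 0.1 0.6] open 0.0559 q [-0.44  0.32  1.18 -0.    1.64 -0.41]
[327.53729308 255.04612891] [326.06227312 202.20054294] [325.56137172 204.87321903] [ 0.34073363 -0.05617065  0.        ]
```

View pics/w2.png

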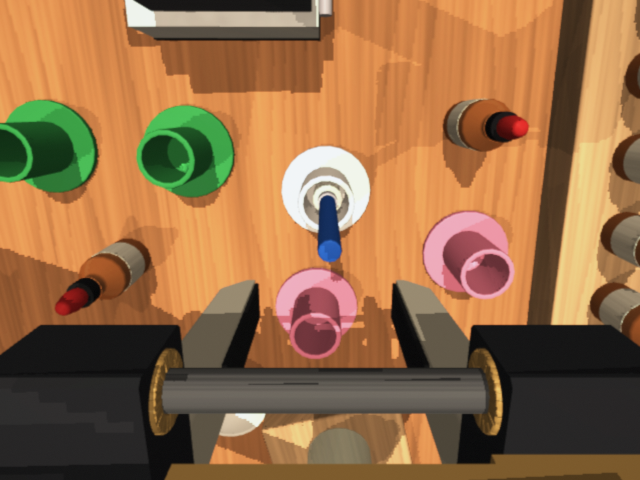

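The wrist view has the handle top at (330,251), centred between the fingers. It was predicted at (327,255), so I'm descending.

Call:
arm_command(
  motion=[
    {"slide": [0.002,-0.001,0.065],"turn": [0,0,0]},
    {"slide": [0,0,0.065],"turn": [0,0,0]},
    {"slide": [0,0,0.065],"turn": [0,0,0]},
    {"slide": [0,0,0.065],"turn": [0,0,0]},
    {"slide": [0,0,0.065],"turn": [0,0,0]},
  ],
)

```text
t: 2.9
tool_pos: [0.6303, -0.2399, 0.3213]
orientation: [-3.141, 0.043, 0.001]
force: [0.4, 0.5, -0.3]
opening: 0.0556
```

Call:
arm_command(
  motion=[
    {"slide": [0,0,0],"turn": [0,0,0]},
    {"slide": [0,0,0],"turn": [0,0,0]},
    {"slide": [0,0,0],"turn": [0,0,0]},
    {"slide": [0,0,0],"turn": [0,0,0]},
    {"slide": [0,0,0],"turn": [0,0,0]},
  ],
  gripper=0,
  grip_force=25,
)

```text
t: 3.32
tool_pos: [0.6313, -0.2402, 0.3255]
orientation: [3.14, -0.043, 0.006]
force: [0.7, -0.6, 0.0]
opening: 0.0271
```

```bash
python3 -c "
from h import *
need([.6325,-.239,.158],-.028)
w=robot.read_camera('wrist'); cv2.imwrite('pics/w3.png',w['pixels'])"
```

```text
t 3.3167 slide [ 0.003  -0.0031  0.0014] turn [ 0.003 -0.007  0.001] tcp [ 0.6313 -0.2402  0.3255] F [ 0.7 -0.6  0. ] open 0.0271 q [-0.44  0.37  1.35  0.    1.41 -0.41]
```

View pics/w3.png

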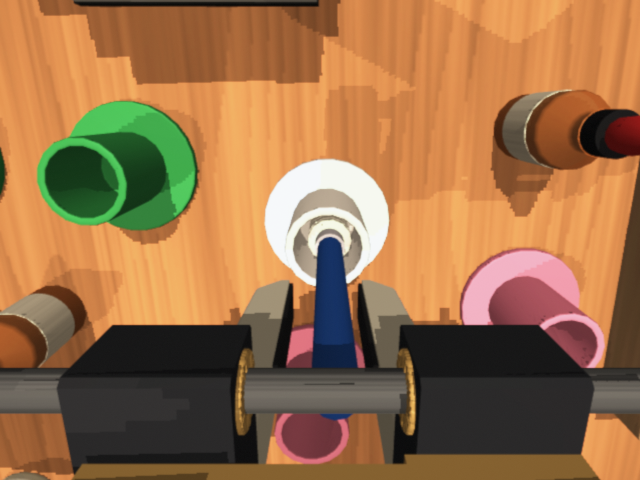

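The handle is between the pads at (330,330), with the fingers still closing.

Call:
arm_command(
  motion=[
    {"slide": [0,0,0],"turn": [0,0,0]},
    {"slide": [0,0,0],"turn": [0,0,0]},
    {"slide": [0,0,0],"turn": [0,0,0]},
    {"slide": [0,0,0],"turn": [0,0,0]},
    {"slide": [0,0,0],"turn": [0,0,0]},
  ],
)

```text
t: 3.78
tool_pos: [0.6309, -0.24, 0.3239]
orientation: [3.141, -0.043, 0.003]
force: [-0.4, 0.1, 5.9]
opening: 0.0134
```

```bash
python3 -c "
from h import *
need([.6313,-.240,.158],-.028)"
```

```text
t 3.7833 slide [ 0.0011  0.     -0.0028] turn [ 0.001 -0.003  0.001] tcp [ 0.6309 -0.24    0.3239] F [-0.4  0.1  5.9] open 0.0134 q [-0.44  0.38  1.35 -0.    1.41 -0.41]
```

Call:
arm_command(
  motion=[
    {"slide": [0,0,-0.06],"turn": [0,0,0]},
    {"slide": [0,0,-0.09],"turn": [0,0,0]},
    {"slide": [0,0,-0.1],"turn": [0,0,0]},
    {"slide": [0,0,-0.1],"turn": [0,0,0]},
    {"slide": [0,0,-0.06],"turn": [0,0,0]},
  ],
)

```text
t: 4.2
tool_pos: [0.6305, -0.2398, 0.4918]
orientation: [3.139, -0.043, 0.006]
force: [0.3, 0.5, 0.6]
opening: 0.0136
```

```bash
python3 -c "
from h import *
need([.641,.2745,.316],-.028)
w=robot.read_camera('wrist'); cv2.imwrite('pics/w4.png',w['pixels'])"
```

```text
t 4.2 slide [-0.009  -1.2859  0.0196] turn [ 0.004 -0.008  0.001] tcp [ 0.6305 -0.2398  0.4918] F [0.3 0.5 0.6] open 0.0136 q [-0.44  0.32  1.12  0.    1.7  -0.41]
```

View pics/w4.png

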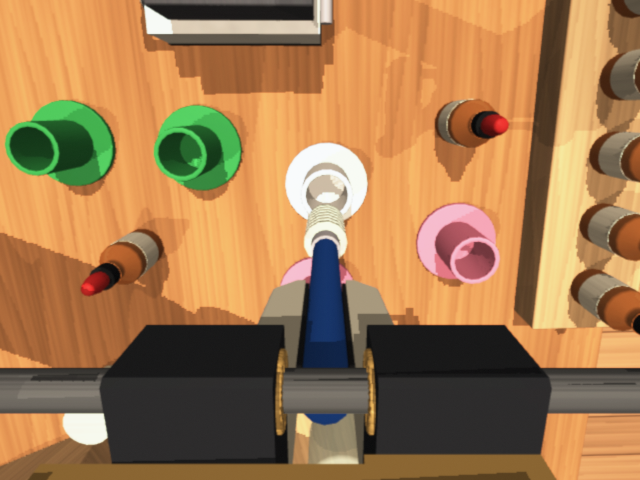

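The brush is held upright and clear of the stand. Now I'll carry it over to the beaker.

Call:
arm_command(
  motion=[
    {"slide": [0,-0.06,0],"turn": [0,0,0]},
    {"slide": [0,-0.09,0],"turn": [0,0,0]},
    {"slide": [0,-0.1,0],"turn": [0,0,0]},
    {"slide": [0,-0.1,0],"turn": [0,0,0]},
    {"slide": [0,-0.1,0],"turn": [0,0,0]},
  ],
)

```text
t: 4.67
tool_pos: [0.6352, -0.0584, 0.4857]
orientation: [-3.141, 0.044, 0.002]
force: [0.9, 0.6, -0.9]
opening: 0.0137
```

Call:
arm_command(
  motion=[
    {"slide": [0,-0.1,0],"turn": [0,0,0]},
    {"slide": [0,-0.1,0],"turn": [0,0,0]},
    {"slide": [0,-0.1,0],"turn": [0,0,0]},
    {"slide": [0,-0.1,0],"turn": [0,0,0]},
    {"slide": [0,-0.1,0],"turn": [0,0,0]},
  ],
)

```text
t: 5.08
tool_pos: [0.6406, 0.142, 0.4859]
orientation: [3.141, -0.043, -0.002]
force: [-0.7, 0.2, -0.7]
opening: 0.0133
```

Call:
arm_command(
  motion=[
    {"slide": [0,-0.1,0],"turn": [0,0,0]},
    {"slide": [-0.003,-0.1,0],"turn": [0,0,0]},
    {"slide": [-0.003,-0.09,0],"turn": [0,0,0]},
    {"slide": [-0.003,-0.046,0],"turn": [0,0,0]},
    {"slide": [0,0,0],"turn": [0,0,0]},
  ],
)

```text
t: 5.5
tool_pos: [0.64, 0.2791, 0.485]
orientation: [-3.141, 0.035, 0.004]
force: [0.2, -0.7, -0.3]
opening: 0.0138
```

```bash
python3 -c "
from h import *
need([.641,.2745,.158],-.028)
for n in ('wrist','side'):
  w=robot.read_camera(n); cv2.imwrite('pics/%s5.png'%n,w['pixels'])
  print(proj(w,[.641,.2745,.095]),proj(w,[.641,.2745,.016]))
crop(w,180,150,330,360,2.8,'pics/side5.png')"
```

```text
t 5.5 slide [0.0037 0.0117 0.3999] turn [-0.001  0.005  0.011] tcp [0.64   0.2791 0.485 ] F [ 0.2 -0.7 -0.3] open 0.0138 q [0.34 0.39 1.04 0.   1.71 0.36]
[328.83493512 209.13123509] [328.43762817 192.92267107]
[242.56713134 304.95556817] [246.47419436 327.56434833]
```

View pics/wrist5.png

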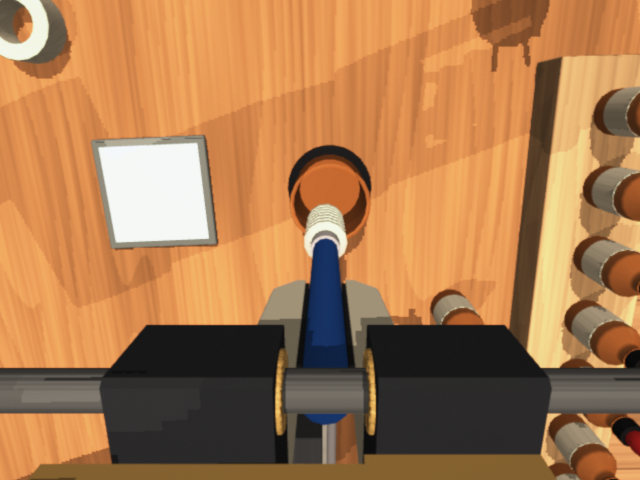

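View pics/side5.png

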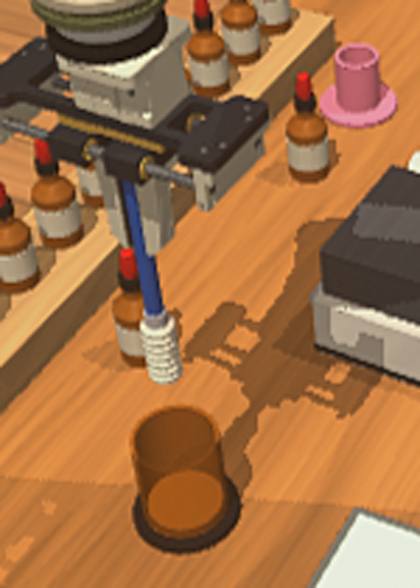

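Wrist view: the brush is above the amber beaker, whose rim is centred near (330,199). That puts it about 4 mm further in +y than estimated, so I'm staying at y≈0.278. Now lowering.

Call:
arm_command(
  motion=[
    {"slide": [0.002,0.003,0.06],"turn": [0,0,0]},
    {"slide": [0,0,0.08],"turn": [0,0,0]},
    {"slide": [0,0,0.08],"turn": [0,0,0]},
    {"slide": [0,0,0.08],"turn": [0,0,0]},
    {"slide": [0,0,0.05],"turn": [0,0,0]},
  ],
)

```text
t: 6.02
tool_pos: [0.6413, 0.2708, 0.3422]
orientation: [3.139, -0.047, -0.007]
force: [-1.4, 0.0, -1.4]
opening: 0.014
```

```bash
python3 -c "
from h import *
need([.641,.278,.165],-.028)
for n in ('wrist','side'):
  w=robot.read_camera(n); cv2.imwrite('pics/%s6.png'%n,w['pixels'])
crop(w,180,150,330,360,2.8,'pics/side6.png')"
```

```text
t 6.0167 slide [-0.0013 -0.0181  0.0255] turn [ 0.004  0.009 -0.003] tcp [0.6413 0.2708 0.3422] F [-1.4  0.  -1.4] open 0.014 q [ 0.33  0.42  1.26 -0.    1.47  0.36]
```

View pics/wrist6.png

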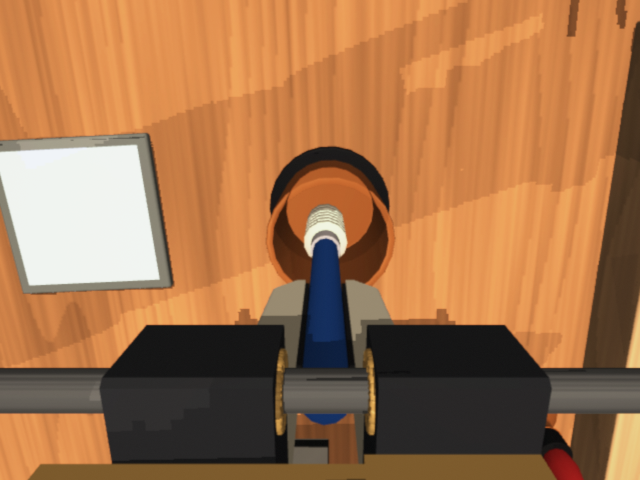

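View pics/side6.png

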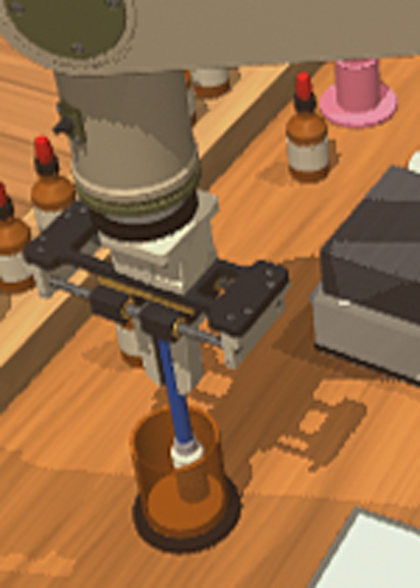

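The brush is inside the beaker, slightly off-centre in −y. I'll centre it and push to the floor.

Call:
arm_command(
  motion=[
    {"slide": [0,-0.015,0.01],"turn": [0,0,0]},
    {"slide": [0,0,0.01],"turn": [0,0,0]},
    {"slide": [0,0,0.01],"turn": [0,0,0]},
    {"slide": [0,0,0.003],"turn": [0,0,0]},
    {"slide": [0,0,0],"turn": [0,0,0]},
  ],
)

```text
t: 6.53
tool_pos: [0.6422, 0.2793, 0.3343]
orientation: [-3.141, 0.043, -0.002]
force: [-0.8, -0.3, -0.3]
opening: 0.0137
```

```bash
python3 -c "
from h import *
need([.641,.278,.165],-.028)"
```

```text
t 6.5333 slide [-0.003   0.0033  0.0057] turn [-0.001 -0.002  0.001] tcp [0.6422 0.2793 0.3343] F [-0.8 -0.3 -0.3] open 0.0137 q [ 0.34  0.44  1.25 -0.    1.45  0.36]
```

Call:
arm_command(
  motion=[
    {"slide": [0,0.003,0.005],"turn": [0,0,0]},
    {"slide": [0,0,0.005],"turn": [0,0,0]},
    {"slide": [0,0,0.003],"turn": [0,0,0]},
    {"slide": [0,0,0],"turn": [0,0,0]},
    {"slide": [0,0,0],"turn": [0,0,0]},
  ],
)

```text
t: 6.95
tool_pos: [0.6424, 0.2781, 0.3318]
orientation: [-3.14, 0.043, -0.005]
force: [-4.0, -1.3, 12.4]
opening: 0.0134
```

Floor contact, 12 N. Pulling up to the rim.

Call:
arm_command(
  motion=[
    {"slide": [0,0,-0.04],"turn": [0,0,0]},
    {"slide": [0,0,-0.05],"turn": [0,0,0]},
    {"slide": [0,0,-0.06],"turn": [0,0,0]},
    {"slide": [0,0,-0.05],"turn": [0,0,0]},
    {"slide": [0,0,0],"turn": [0,0,0]},
  ],
)

```text
t: 7.37
tool_pos: [0.6429, 0.2783, 0.4149]
orientation: [-3.138, 0.043, -0.013]
force: [0.3, 1.0, 0.9]
opening: 0.0138
```

```bash
python3 -c "
from h import *
need([.641,.278,.165],-.028)
w=robot.read_camera('side')
crop(w,180,150,330,360,2.8,'pics/side7.png')"
```

```text
t 7.3667 slide [-0.0063  0.0014  0.2072] turn [-0.006 -0.017  0.001] tcp [0.6429 0.2783 0.4149] F [0.3 1.  0.9] open 0.0138 q [ 0.34  0.4   1.16 -0.    1.58  0.36]
```

View pics/side7.png

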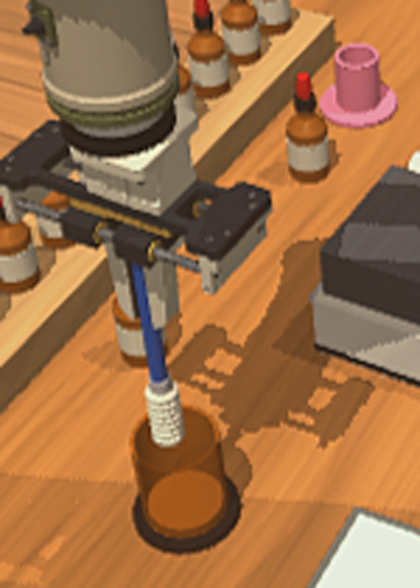

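The bristles are up at the rim, with the tip at about (167,440) in the crop. Second stroke down.

Call:
arm_command(
  motion=[
    {"slide": [-0.003,0,0.04],"turn": [0,0,0]},
    {"slide": [0,0,0.06],"turn": [0,0,0]},
    {"slide": [0,0,0.06],"turn": [0,0,0]},
    {"slide": [0,0,0.03],"turn": [0,0,0]},
    {"slide": [0,0,0.007],"turn": [0,0,0]},
  ],
)

```text
t: 7.83
tool_pos: [0.6401, 0.2779, 0.3278]
orientation: [3.141, -0.043, -0.005]
force: [-4.8, -0.7, 15.9]
opening: 0.0138
```

Call:
arm_command(
  motion=[
    {"slide": [0,0,0.004],"turn": [0,0,0]},
    {"slide": [0,0,0.003],"turn": [0,0,0]},
    {"slide": [0,0,0],"turn": [0,0,0]},
    {"slide": [0,0,0],"turn": [0,0,0]},
    {"slide": [0,0,0],"turn": [0,0,0]},
  ],
)

```text
t: 8.25
tool_pos: [0.6402, 0.2781, 0.3278]
orientation: [3.141, -0.043, -0.002]
force: [-7.0, -1.1, 13.1]
opening: 0.0138
```

Second floor contact, 13–16 N. Lifting out.

Call:
arm_command(
  motion=[
    {"slide": [0,0,-0.06],"turn": [0,0,0]},
    {"slide": [0,0,-0.09],"turn": [0,0,0]},
    {"slide": [0,0,-0.1],"turn": [0,0,0]},
    {"slide": [0,0,-0.1],"turn": [0,0,0]},
    {"slide": [0,0,-0.07],"turn": [0,0,0]},
  ],
)

```text
t: 8.67
tool_pos: [0.6406, 0.278, 0.4979]
orientation: [-3.141, 0.043, -0.003]
force: [1.2, 0.5, 0.7]
opening: 0.0136
```

```bash
python3 -c "
from h import *
need([.6315,-.24,.33],-.028)
w=robot.read_camera('side')
crop(w,130,120,330,330,2.8,'pics/side8.png')
w=robot.read_camera('wrist');cv2.imwrite('pics/w8.png',w['pixels'])"
```

```text
t 8.6667 slide [0.0128 1.2951 0.0014] turn [-0.001 -0.004  0.001] tcp [0.6406 0.278  0.4979] F [1.2 0.5 0.7] open 0.0136 q [ 0.34  0.39  1.02 -0.    1.73  0.36]
```

View pics/side8.png

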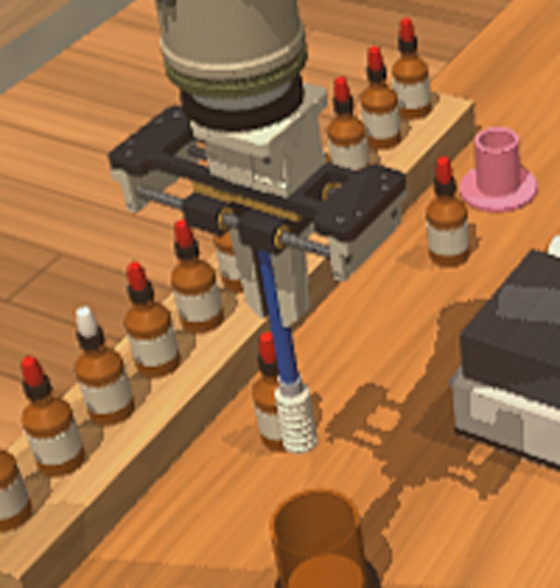

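View pics/w8.png

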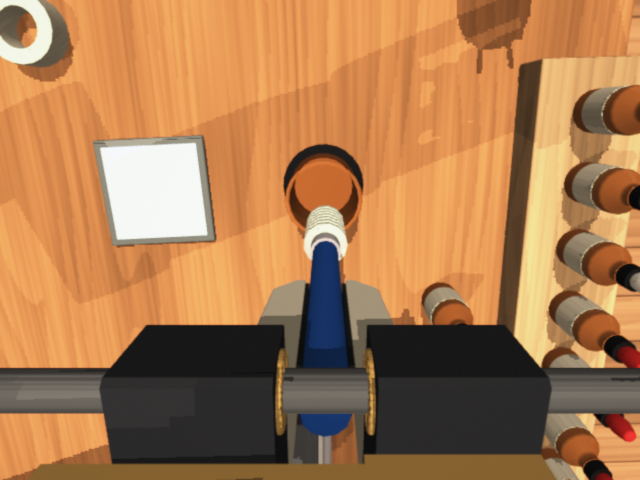

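Call:
arm_command(
  motion=[
    {"slide": [0.003,0.06,0],"turn": [0,0,0]},
    {"slide": [0.003,0.09,0],"turn": [0,0,0]},
    {"slide": [0.003,0.1,0],"turn": [0,0,0]},
    {"slide": [0.003,0.1,0],"turn": [0,0,0]},
    {"slide": [0,0.1,0],"turn": [0,0,0]},
  ],
)

```text
t: 9.18
tool_pos: [0.6403, 0.0965, 0.492]
orientation: [3.141, -0.042, -0.005]
force: [1.0, 0.1, 0.1]
opening: 0.0135
```

Call:
arm_command(
  motion=[
    {"slide": [0,0.1,0],"turn": [0,0,0]},
    {"slide": [0,0.1,0],"turn": [0,0,0]},
    {"slide": [0,0.1,0],"turn": [0,0,0]},
    {"slide": [0,0.1,0],"turn": [0,0,0]},
    {"slide": [0,0.1,0],"turn": [0,0,0]},
  ],
)

```text
t: 9.6
tool_pos: [0.6347, -0.1038, 0.4923]
orientation: [-3.141, 0.043, 0.004]
force: [0.3, 1.0, 0.3]
opening: 0.0135
```

Call:
arm_command(
  motion=[
    {"slide": [0,0.1,0],"turn": [0,0,0]},
    {"slide": [0,0.1,0],"turn": [0,0,0]},
    {"slide": [0,0.085,0],"turn": [0,0,0]},
    {"slide": [0,0.06,0],"turn": [0,0,0]},
    {"slide": [0,0,0],"turn": [0,0,0]},
  ],
)

```text
t: 10.02
tool_pos: [0.6303, -0.2451, 0.4914]
orientation: [3.141, -0.052, -0.006]
force: [1.0, -0.1, -0.5]
opening: 0.0136
```

```bash
python3 -c "
from h import *
need([.6315,-.24,.158],-.028)"
```

```text
t 10.0167 slide [ 0.0043 -0.0129  0.4159] turn [ 0.     0.008 -0.01 ] tcp [ 0.6303 -0.2451  0.4914] F [ 1.  -0.1 -0.5] open 0.0136 q [-0.45  0.33  1.11 -0.    1.71 -0.41]
```

Call:
arm_command(
  motion=[
    {"slide": [0,0,0.05],"turn": [0,0,0]},
    {"slide": [0,0,0.07],"turn": [0,0,0]},
    {"slide": [0,0,0.06],"turn": [0,0,0]},
    {"slide": [0,0,0.03],"turn": [0,0,0]},
    {"slide": [0,0,0],"turn": [0,0,0]},
  ],
)

```text
t: 10.43
tool_pos: [0.6305, -0.2389, 0.4047]
orientation: [-3.137, 0.042, 0.013]
force: [-0.1, 0.5, -1.7]
opening: 0.0135
```

```bash
python3 -c "
from h import *
need([.6315,-.24,.158],-.028)
w=robot.read_camera('wrist');cv2.imwrite('pics/w9.png',w['pixels'])
w=robot.read_camera('side');crop(w,270,100,420,240,4,'pics/side9.png')
print(proj(w,[.6315,-.24,.09]),proj(w,[.6315,-.24,.07]))
w=robot.read_camera('top');crop(w,360,170,460,260,6,'pics/top9.png')
"
```

```text
t 10.4333 slide [0.0043 0.0033 0.1992] turn [-0.007  0.016  0.002] tcp [ 0.6305 -0.2389  0.4047] F [-0.1  0.5 -1.7] open 0.0135 q [-0.44  0.34  1.25  0.    1.56 -0.41]
[340.00687047 187.10815765] [339.94821778 192.68303585]
```

View pics/w9.png

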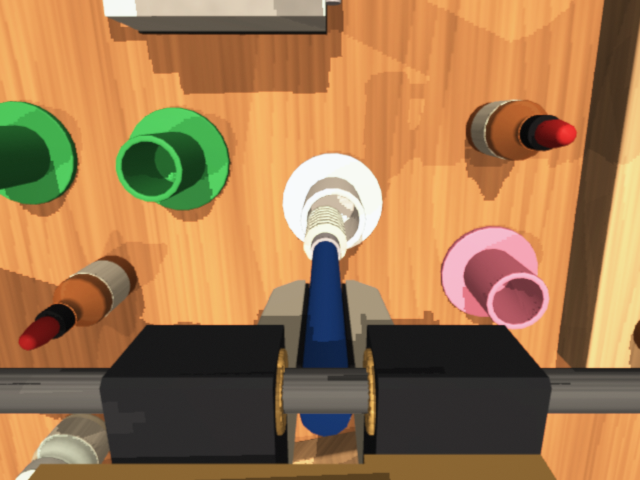

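View pics/side9.png

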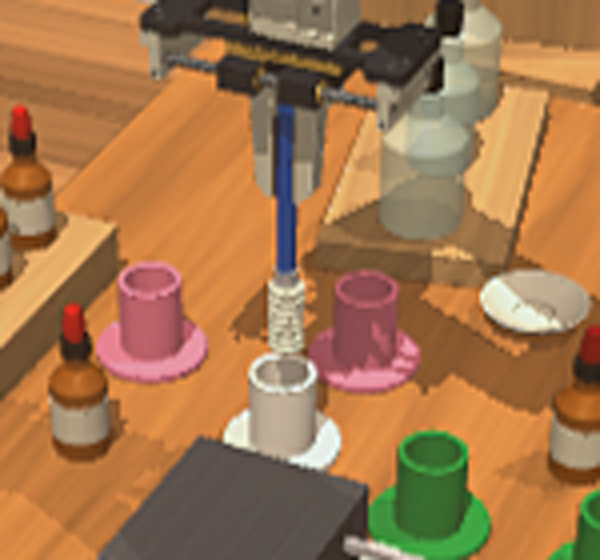

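Call:
arm_command(
  motion=[
    {"slide": [0.003,0,0.008],"turn": [0,0,0]},
    {"slide": [0.003,0,0.008],"turn": [0,0,0]},
    {"slide": [0,0,0],"turn": [0,0,0]},
    {"slide": [0,0,0],"turn": [0,0,0]},
    {"slide": [0,0,0],"turn": [0,0,0]},
  ],
)

```text
t: 11.0
tool_pos: [0.6338, -0.24, 0.4047]
orientation: [3.141, -0.043, 0.001]
force: [0.8, -0.2, -1.4]
opening: 0.0137
```

```bash
python3 -c "
from h import *
need([.6315,-.24,.158],-.028)
w=robot.read_camera('wrist');crop(w,220,120,440,280,3.6,'pics/w10.png')
print(proj(w,[.632,-.24,.07]),proj(w,[.632,-.24,.004]))
w=robot.read_camera('side');crop(w,290,140,390,240,6,'pics/side10.png')
"
```

```text
t 11.0 slide [-0.0059  0.0002  0.1992] turn [ 0.    -0.001  0.001] tcp [ 0.6338 -0.24    0.4047] F [ 0.8 -0.2 -1.4] open 0.0137 q [-0.44  0.34  1.25 -0.    1.56 -0.41]
[324.08414803 218.88171952] [324.26783332 201.33387866]
```

View pics/w10.png

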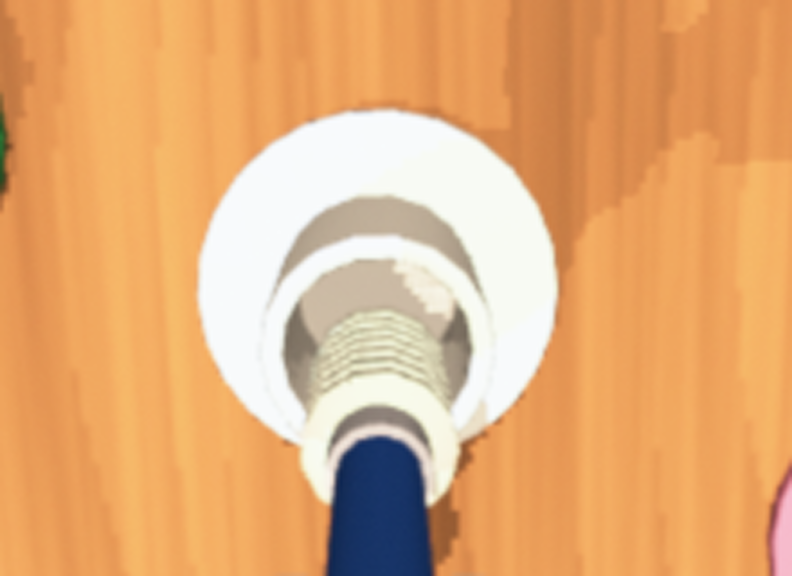

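View pics/side10.png

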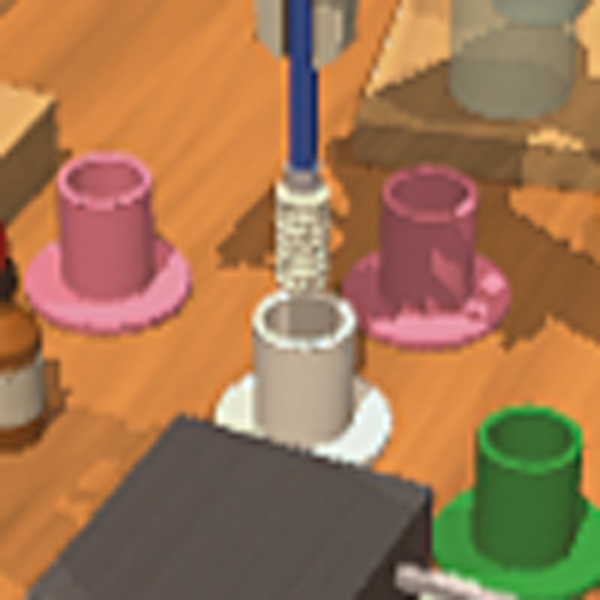

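The bristle tip is centred over the tube in both views (wrist crop 381 against 377, side crop 301 against 305). Inserting.

Call:
arm_command(
  motion=[
    {"slide": [-0.001,-0.001,0.03],"turn": [0,0,0]},
    {"slide": [0,0,0.04],"turn": [0,0,0]},
    {"slide": [0,0,0.04],"turn": [0,0,0]},
    {"slide": [0,0,0.04],"turn": [0,0,0]},
    {"slide": [0,0,0.03],"turn": [0,0,0]},
  ],
)

```text
t: 11.52
tool_pos: [0.6329, -0.2393, 0.3297]
orientation: [-3.14, 0.043, 0.003]
force: [-0.2, -0.1, -1.1]
opening: 0.0138
```

Call:
arm_command(
  motion=[
    {"slide": [0,0,0.003],"turn": [0,0,0]},
    {"slide": [0,0,0.003],"turn": [0,0,0]},
    {"slide": [0,0,0],"turn": [0,0,0]},
    {"slide": [0,0,0],"turn": [0,0,0]},
    {"slide": [0,0,0],"turn": [0,0,0]},
  ],
)

```text
t: 11.93
tool_pos: [0.6338, -0.2397, 0.3314]
orientation: [3.14, -0.043, 0.003]
force: [0.6, -0.3, -0.3]
opening: 0.0138
```

```bash
python3 -c "
from h import *
need([.6315,-.24,.158],-.028)
w=robot.read_camera('side');crop(w,290,140,390,240,6,'pics/side11.png')
"
```

```text
t 11.9333 slide [-0.0057  0.0009  0.016 ] turn [ 0.002 -0.004  0.001] tcp [ 0.6338 -0.2397  0.3314] F [ 0.6 -0.3 -0.3] open 0.0138 q [-0.44  0.38  1.33  0.    1.43 -0.41]
```

View pics/side11.png

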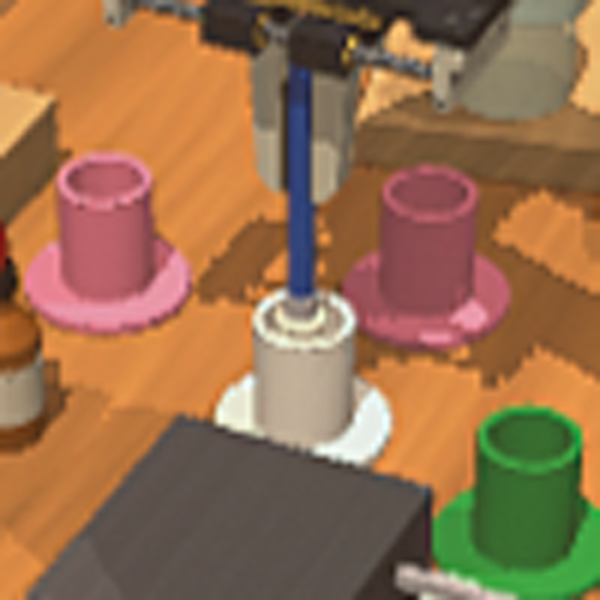

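Call:
arm_command(
  motion=[
    {"slide": [0,0,0.008],"turn": [0,0,0]},
    {"slide": [0,0,0.008],"turn": [0,0,0]},
    {"slide": [0,0,0.003],"turn": [0,0,0]},
    {"slide": [0,0,0],"turn": [0,0,0]},
    {"slide": [0,0,0],"turn": [0,0,0]},
  ],
)

```text
t: 12.4
tool_pos: [0.6333, -0.2395, 0.322]
orientation: [-3.141, 0.043, 0.001]
force: [-0.0, 0.2, -0.3]
opening: 0.0136
```

Call:
arm_command(
  motion=[
    {"slide": [0,0,0.002],"turn": [0,0,0]},
    {"slide": [0,0,0.003],"turn": [0,0,0]},
    {"slide": [0,0,0],"turn": [0,0,0]},
    {"slide": [0,0,0],"turn": [0,0,0]},
    {"slide": [0,0,0],"turn": [0,0,0]},
  ],
)

```text
t: 12.82
tool_pos: [0.6334, -0.2395, 0.3204]
orientation: [3.141, -0.043, 0.0]
force: [-0.4, -0.6, -0.3]
opening: 0.0135
```

Call:
arm_command(
  motion=[
    {"slide": [0,0,0.004],"turn": [0,0,0]},
    {"slide": [0,0,0],"turn": [0,0,0]},
    {"slide": [0,0,0],"turn": [0,0,0]},
    {"slide": [0,0,0],"turn": [0,0,0]},
    {"slide": [0,0,0],"turn": [0,0,0]},
  ],
)

```text
t: 13.23
tool_pos: [0.6336, -0.2396, 0.3198]
orientation: [3.141, -0.043, 0.002]
force: [-0.8, -0.0, 5.7]
opening: 0.0138
```

Contact with the stand's floor. Releasing slowly to a partial opening.

Call:
arm_command(
  motion=[
    {"slide": [0,0,0],"turn": [0,0,0]},
    {"slide": [0,0,0],"turn": [0,0,0]},
    {"slide": [0,0,0],"turn": [0,0,0]},
    {"slide": [0,0,0],"turn": [0,0,0]},
    {"slide": [0,0,0],"turn": [0,0,0]},
  ],
  gripper=50,
)

```text
t: 13.65
tool_pos: [0.6333, -0.2395, 0.3184]
orientation: [-3.141, 0.043, 0.001]
force: [0.7, 0.1, 0.5]
opening: 0.0419
```

Call:
arm_command(
  motion=[
    {"slide": [0,0,0],"turn": [0,0,0]},
    {"slide": [0,0,0],"turn": [0,0,0]},
    {"slide": [0,0,-0.04],"turn": [0,0,0]},
    {"slide": [0,0,-0.08],"turn": [0,0,0]},
    {"slide": [0,0,-0.1],"turn": [0,0,0]},
  ],
)

```text
t: 14.07
tool_pos: [0.6325, -0.2391, 0.4035]
orientation: [-3.138, 0.043, 0.011]
force: [0.8, -1.2, -0.1]
opening: 0.0466
```

Call:
arm_command(
  motion=[
    {"slide": [0,0,-0.1],"turn": [0,0,0]},
    {"slide": [0,0,-0.04],"turn": [0,0,0]},
    {"slide": [0,0,0],"turn": [0,0,0]},
    {"slide": [0,0,0],"turn": [0,0,0]},
    {"slide": [0,0,0],"turn": [0,0,0]},
  ],
)

```text
t: 14.48
tool_pos: [0.6333, -0.2394, 0.4613]
orientation: [-3.141, 0.043, 0.003]
force: [-1.0, 0.2, -1.3]
opening: 0.0468
```

```bash
python3 -c "
from h import *
psi=-.028; h=np.array([.6277,-.0197,.0655]); c,s=np.cos(psi),np.sin(psi)
need([h[0]-.175*c,h[1]-.175*s,.21],-.028)
w=robot.read_camera('side');crop(w,290,100,390,240,4,'pics/side12.png')
w=robot.read_camera('top');crop(w,290,180,450,290,4,'pics/top12.png')
"
```

```text
t 14.4833 slide [-0.4662 -0.5489  0.2118] turn [-0.002  0.003  0.001] tcp [ 0.6333 -0.2394  0.4613] F [-1.   0.2 -1.3] open 0.0468 q [-0.44  0.33  1.16  0.    1.66 -0.41]
```

View pics/side12.png

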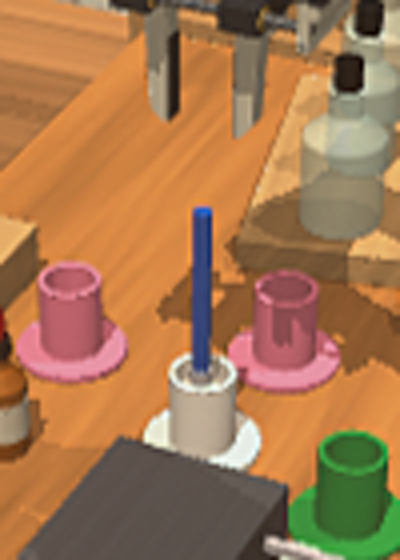

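View pics/top12.png

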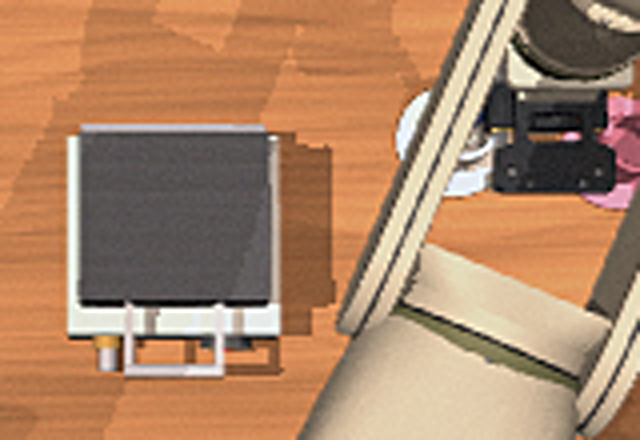

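The brush stands upright and free in the stand at (202,290) in the crop. Next the hood bar.

Call:
arm_command(
  motion=[
    {"slide": [-0.04,-0.05,0],"turn": [0,0,0]},
    {"slide": [-0.06,-0.07,0],"turn": [0,0,0]},
    {"slide": [-0.065,-0.076,0],"turn": [0,0,0]},
    {"slide": [-0.065,-0.076,0],"turn": [0,0,0]},
    {"slide": [-0.065,-0.076,0],"turn": [0,0,0]},
  ],
  gripper=38,
)

```text
t: 15.0
tool_pos: [0.5177, -0.096, 0.4604]
orientation: [-3.14, 0.044, 0.005]
force: [0.2, 0.9, 1.1]
opening: 0.0352
```

Call:
arm_command(
  motion=[
    {"slide": [-0.065,-0.076,0],"turn": [0,0,0]},
    {"slide": [-0.06,-0.07,0],"turn": [0,0,0]},
    {"slide": [-0.046,-0.055,0.05],"turn": [0,0,0]},
    {"slide": [0,0,0.05],"turn": [0,0,0]},
    {"slide": [0,0,0.03],"turn": [0,0,0]},
  ],
)

```text
t: 15.42
tool_pos: [0.4517, -0.0136, 0.4078]
orientation: [-3.141, 0.04, 0.005]
force: [0.1, -0.5, -0.9]
opening: 0.0351
```

```bash
python3 -c "
from h import *
need([.4528,-.0148,.1],-.028)
w=robot.read_camera('wrist');cv2.imwrite('pics/w13.png',w['pixels'])
for z in (.0975,.105): print(proj(w,[.4528,-.0148,z]))
"
```

```text
t 15.4167 slide [0.0038 0.003  0.3519] turn [-0.001  0.006  0.006] tcp [ 0.4517 -0.0136  0.4078] F [ 0.1 -0.5 -0.9] open 0.0351 q [-0.14 -0.28  1.87  0.    1.55 -0.12]
[329.67659316 228.94175447]
[329.75089585 231.81755645]
```

View pics/w13.png

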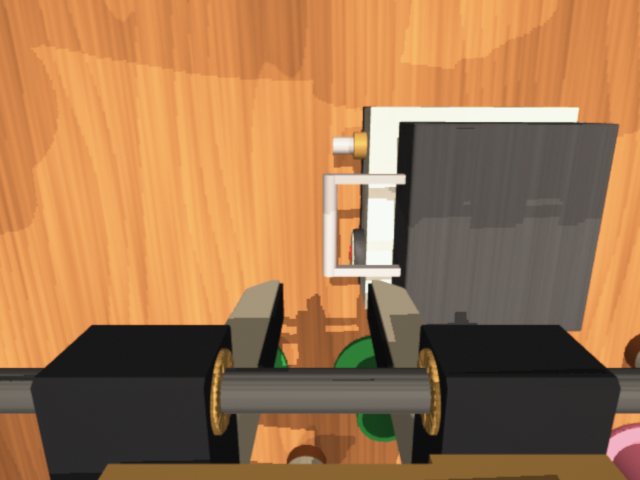

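The bar is at column 330, rows 177–272, matching the predicted (330,229). Descending onto it.

Call:
arm_command(
  motion=[
    {"slide": [0.003,0,0.07],"turn": [0,0,0]},
    {"slide": [0,0,0.09],"turn": [0,0,0]},
    {"slide": [0,0,0.08],"turn": [0,0,0]},
    {"slide": [0,0,0.05],"turn": [0,0,0]},
    {"slide": [0,0,0],"turn": [0,0,0]},
  ],
)

```text
t: 15.88
tool_pos: [0.4524, -0.0154, 0.2892]
orientation: [-3.14, 0.045, 0.015]
force: [-1.1, 0.8, 0.1]
opening: 0.0356
```

```bash
python3 -c "
from h import *
need([.4528,-.0148,.1],-.028)
w=robot.read_camera('wrist');cv2.imwrite('pics/w14.png',w['pixels'])
w=robot.read_camera('side');crop(w,280,170,400,290,5,'pics/side14.png')
"
```

```text
t 15.8833 slide [ 0.0015 -0.0014  0.0555] turn [-0.002  0.02  -0.001] tcp [ 0.4524 -0.0154  0.2892] F [-1.1  0.8  0.1] open 0.0356 q [-0.15 -0.18  2.01 -0.    1.32 -0.12]
```

View pics/w14.png

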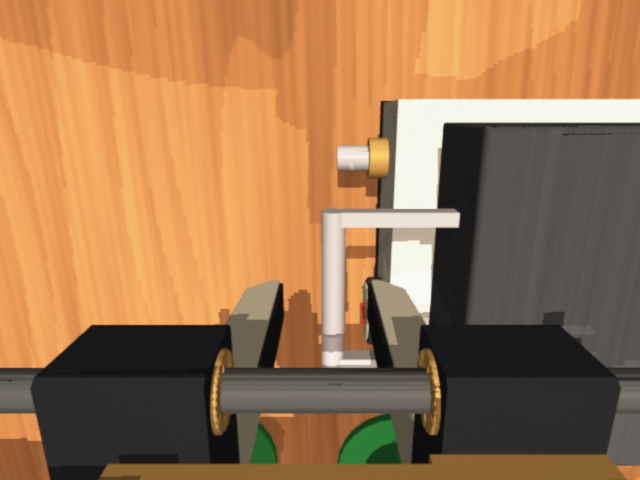

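View pics/side14.png

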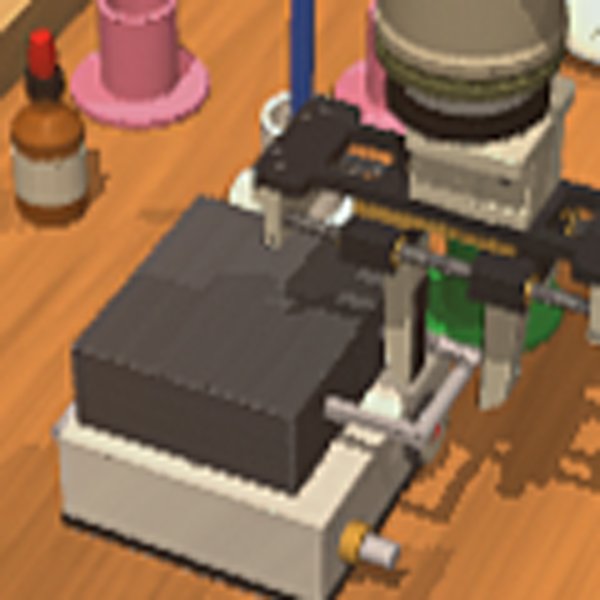

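The bar lies between the fingers at column 333. Down to grip height and close.

Call:
arm_command(
  motion=[
    {"slide": [0.002,0,0.03],"turn": [0,0,0]},
    {"slide": [0,0,0.025],"turn": [0,0,0]},
    {"slide": [0,0,0],"turn": [0,0,0]},
    {"slide": [0,0,0],"turn": [0,0,0]},
    {"slide": [0,0,0],"turn": [0,0,0]},
  ],
)

```text
t: 16.4
tool_pos: [0.4555, -0.0151, 0.2738]
orientation: [3.141, -0.043, 0.002]
force: [0.0, 0.1, 0.0]
opening: 0.0353
```

Call:
arm_command(
  motion=[
    {"slide": [0,0,0],"turn": [0,0,0]},
    {"slide": [0,0,0],"turn": [0,0,0]},
    {"slide": [0,0,0],"turn": [0,0,0]},
    {"slide": [0,0,0],"turn": [0,0,0]},
    {"slide": [0,0,0],"turn": [0,0,0]},
  ],
  gripper=0,
  grip_force=20,
)

```text
t: 16.82
tool_pos: [0.4543, -0.0149, 0.2723]
orientation: [-3.141, 0.043, 0.005]
force: [-4.6, -0.1, 1.5]
opening: 0.0092
```

```bash
python3 -c "
from h import *
need([.4528,-.0148,.1],-.028)
st=robot.read_state();g=st['tool_pos']-[0,0,.167]
h=np.array([.6277,-.0197,.0655]); r=np.hypot(g[0]-h[0],g[2]-h[2]);a=np.arctan2(g[2]-h[2],-(g[0]-h[0])); print(r,a)
# arc increments in 25 rows
A=np.linspace(0,1.6,26)
P=np.c_[-r*np.cos(a+A),r*np.sin(a+A)]
D=np.diff(P,axis=0)/.4
print(np.c_[D[:,0],-D[:,1]].round(4).tolist())
"
```

```text
t 16.8167 slide [-0.0038 -0.0001  0.0133] turn [0.    0.006 0.001] tcp [ 0.4543 -0.0149  0.2723] F [-4.6 -0.1  1.5] open 0.0092 q [-0.15 -0.16  2.03 -0.    1.28 -0.12]
0.1778826031101136 0.22578241761662501
[[0.0073, -0.0275], [0.009, -0.027], [0.0107, -0.0264], [0.0124, -0.0256], [0.014, -0.0248], [0.0155, -0.0238], [0.017, -0.0228], [0.0185, -0.0217], [0.0198, -0.0204], [0.0211, -0.0191], [0.0223, -0.0177], [0.0233, -0.0163], [0.0243, -0.0148], [0.0252, -0.0132], [0.026, -0.0115], [0.0267, -0.0098], [0.0273, -0.0081], [0.0277, -0.0063], [0.0281, -0.0046], [0.0283, -0.0028], [0.0284, -0.0009], [0.0284, 0.0009], [0.0283, 0.0027], [0.0281, 0.0045], [0.0278, 0.0063]]
```

Gripped at 9.2 mm on the 10 mm bar. Swinging along the arc.

Call:
arm_command(
  motion=[
    {"slide": [0.007,0,-0.027],"turn": [0,0,0]},
    {"slide": [0.009,0,-0.027],"turn": [0,0,0]},
    {"slide": [0.011,0,-0.026],"turn": [0,0,0]},
    {"slide": [0.012,0,-0.026],"turn": [0,0,0]},
    {"slide": [0.014,0,-0.025],"turn": [0,0,0]},
  ],
)

```text
t: 17.23
tool_pos: [0.4743, -0.0154, 0.3253]
orientation: [-3.141, 0.043, 0.015]
force: [-22.0, 0.7, 9.2]
opening: 0.0092
```

```bash
cat > arc.py <<'E'
from h import *
need([.4528,-.0148,.1],-.028)
st=robot.read_state();g=st['tool_pos']-[0,0,.167]
h=np.array([.6277,-.0197,.0655]); print('r',np.hypot(g[0]-h[0],g[2]-h[2]),'hood',np.arctan2(g[2]-h[2],-(g[0]-h[0]))-.181)
E
python3 arc.py; python3 -c "
from h import *
w=robot.read_camera('side');crop(w,280,170,400,290,5,'pics/side15.png')"
```

```text
t 17.2333 slide [-5.230e-02 -1.000e-04  1.462e-01] turn [-0.     0.019  0.001] tcp [ 0.4743 -0.0154  0.3253] F [-22.    0.7   9.2] open 0.0092 q [-0.14 -0.16  1.92 -0.    1.39 -0.11]
r 0.17930217474942944 hood 0.36286017724766
```

View pics/side15.png

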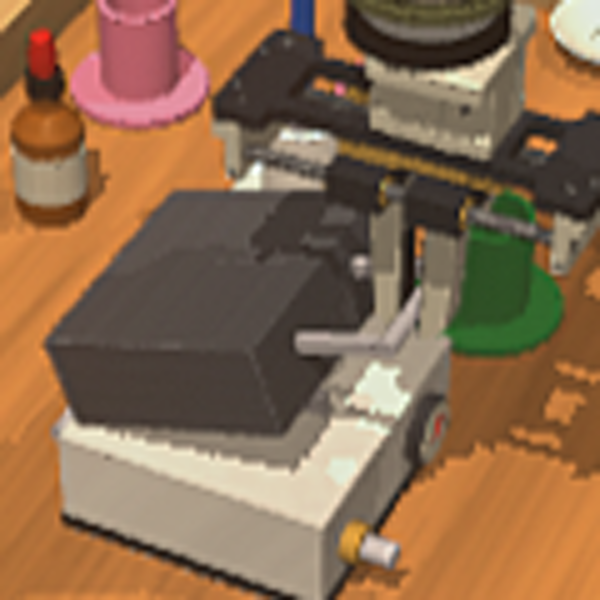

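The hood is lifting, but −22 N says I'm pulling about 3–4 mm too far inward. Correcting outward as I go on.

Call:
arm_command(
  motion=[
    {"slide": [0.011,0,-0.027],"turn": [0,0,0]},
    {"slide": [0.013,0,-0.026],"turn": [0,0,0]},
    {"slide": [0.018,0,-0.022],"turn": [0,0,0]},
    {"slide": [0.02,0,-0.02],"turn": [0,0,0]},
    {"slide": [0.021,0,-0.019],"turn": [0,0,0]},
  ],
)

```text
t: 17.7
tool_pos: [0.5091, -0.0164, 0.3728]
orientation: [3.141, -0.043, -0.004]
force: [-13.9, 0.1, 10.3]
opening: 0.0089
```

```bash
python3 arc.py
```

```text
t 17.7 slide [-1.401e-01 -2.000e-04  2.649e-01] turn [0.    0.005 0.001] tcp [ 0.5091 -0.0164  0.3728] F [-13.9   0.1  10.3] open 0.0089 q [-0.13 -0.1   1.78 -0.    1.46 -0.11]
r 0.18373072172866933 hood 0.6881175025613515
```

Call:
arm_command(
  motion=[
    {"slide": [0.02,0,-0.022],"turn": [0,0,0]},
    {"slide": [0.021,0,-0.02],"turn": [0,0,0]},
    {"slide": [0.024,0,-0.015],"turn": [0,0,0]},
    {"slide": [0.025,0,-0.014],"turn": [0,0,0]},
    {"slide": [0.026,0,-0.012],"turn": [0,0,0]},
  ],
)

```text
t: 18.12
tool_pos: [0.5563, -0.0178, 0.4058]
orientation: [3.141, -0.043, 0.001]
force: [-3.7, -1.1, 3.1]
opening: 0.009
```

```bash
python3 arc.py; python3 -c "
from h import *
w=robot.read_camera('side');crop(w,270,130,400,290,4,'pics/side16.png')"
```

```text
t 18.1167 slide [-0.2591 -0.0004  0.3468] turn [ 0.001 -0.001  0.001] tcp [ 0.5563 -0.0178  0.4058] F [-3.7 -1.1  3.1] open 0.009 q [-0.12  0.01  1.61 -0.    1.52 -0.1 ]
r 0.187376416330232 hood 0.9990899127913258
```

View pics/side16.png

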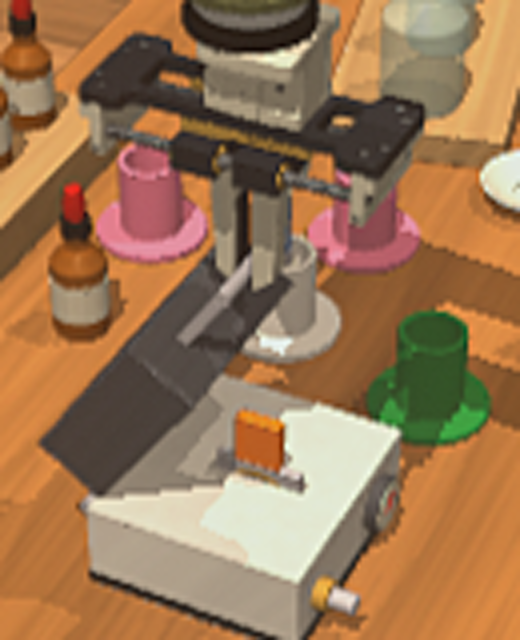

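The hood is near 1.0 rad and the orange tab is now visible at (258,440) in the crop. Continuing.

Call:
arm_command(
  motion=[
    {"slide": [0.026,0,-0.011],"turn": [0,0,0]},
    {"slide": [0.027,0,-0.009],"turn": [0,0,0]},
    {"slide": [0.028,0,-0.007],"turn": [0,0,0]},
    {"slide": [0.028,0,-0.005],"turn": [0,0,0]},
    {"slide": [0.028,0,-0.003],"turn": [0,0,0]},
  ],
)

```text
t: 18.58
tool_pos: [0.6111, -0.0194, 0.4195]
orientation: [3.141, -0.043, 0.002]
force: [-2.6, -1.3, 1.8]
opening: 0.0091
```

```bash
sed -i 's/\.167\];*$/.1765]/; s/\[0,0,.167\]$/[0,0,.1765]/' arc.py; python3 arc.py
```

```text
t 18.5833 slide [-0.3962 -0.0007  0.3807] turn [ 0.001 -0.002  0.001] tcp [ 0.6111 -0.0194  0.4195] F [-2.6 -1.3  1.8] open 0.0091 q [-0.12  0.15  1.43 -0.    1.55 -0.09]
r 0.17824236659841514 hood 1.2962888624877345
```

Call:
arm_command(
  motion=[
    {"slide": [0.028,0,-0.001],"turn": [0,0,0]},
    {"slide": [0.028,0,0],"turn": [0,0,0]},
    {"slide": [0.028,0,0.002],"turn": [0,0,0]},
    {"slide": [0.028,0,0.004],"turn": [0,0,0]},
    {"slide": [0.01,0,0.002],"turn": [0,0,0]},
  ],
)

```text
t: 19.0
tool_pos: [0.6603, -0.0208, 0.4162]
orientation: [3.141, -0.044, 0.003]
force: [-0.2, -1.8, 3.4]
opening: 0.0094
```

```bash
python3 arc.py;  python3 -c "
from h import *
w=robot.read_camera('side');crop(w,240,110,400,290,3.3,'pics/side17.png')
w=robot.read_camera('top');crop(w,280,150,420,290,4,'pics/top17.png')"
```

```text
t 19.0 slide [-0.5197 -0.0008  0.372 ] turn [ 0.001 -0.003  0.001] tcp [ 0.6603 -0.0208  0.4162] F [-0.2 -1.8  3.4] open 0.0094 q [-0.11  0.29  1.29 -0.    1.56 -0.08]
r 0.17719455327299263 hood 1.5750925883514948
```

View pics/side17.png

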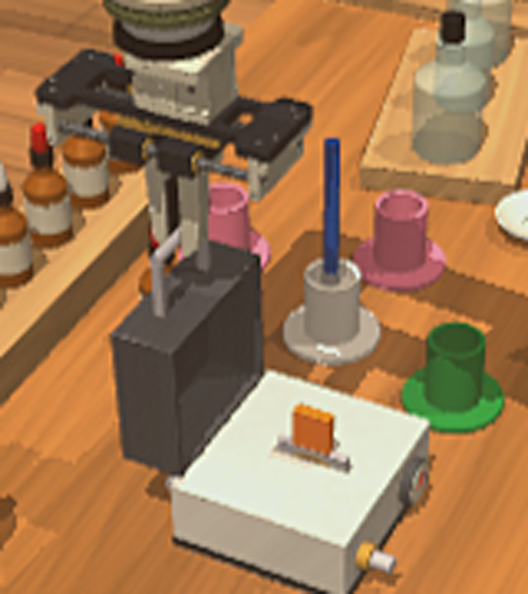

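View pics/top17.png

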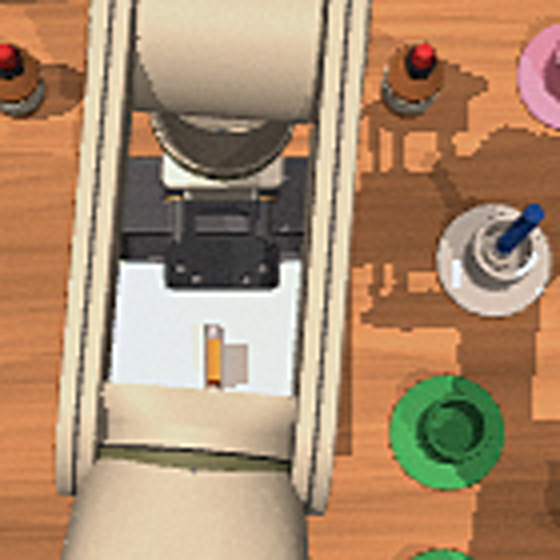

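The hood stands upright in the side crop, with its vertical edges at x≈122 and 180. Release and rise.

Call:
arm_command(
  motion=[
    {"slide": [0,0,0],"turn": [0,0,0]},
    {"slide": [0,0,0],"turn": [0,0,0]},
    {"slide": [0,0,0],"turn": [0,0,0]},
    {"slide": [0,0,0],"turn": [0,0,0]},
    {"slide": [0,0,0],"turn": [0,0,0]},
  ],
  gripper=40,
)

```text
t: 19.52
tool_pos: [0.6591, -0.0204, 0.415]
orientation: [-3.141, 0.043, 0.0]
force: [0.2, 0.6, 1.3]
opening: 0.0355
```

Call:
arm_command(
  motion=[
    {"slide": [0,0,-0.03],"turn": [0,0,0]},
    {"slide": [0,0,-0.06],"turn": [0,0,0]},
    {"slide": [0,0,-0.06],"turn": [0,0,0]},
    {"slide": [0,0,-0.04],"turn": [0,0,0]},
    {"slide": [0,0,0],"turn": [0,0,0]},
  ],
)

```text
t: 19.93
tool_pos: [0.6596, -0.0205, 0.4976]
orientation: [3.141, -0.043, 0.013]
force: [0.3, -0.4, 1.4]
opening: 0.0371
```

```bash
python3 arc.py;  python3 -c "
from h import *
w=robot.read_camera('side');crop(w,240,110,400,290,3.3,'pics/side18.png')
t=robot.read_camera('top');crop(t,280,170,400,290,5,'pics/top18.png')
import pickle;pickle.dump((t,w),open('c18.pkl','wb'))
# predicted tab centre
for n,p in (('tab top',[.5477,-.0174,.111]),('base',[.5477,-.0174,.065])): print(n,proj(t,p),proj(w,p))
need([.5477,-.0174,.095],1.543)"
```

```text
t 19.9333 slide [-5.219e-01 -4.000e-04  5.722e-01] turn [ 0.001 -0.016  0.001] tcp [ 0.6596 -0.0205  0.4976] F [ 0.3 -0.4  1.4] open 0.0371 q [-0.11  0.27  1.16  0.    1.7  -0.08]
r 0.25753747031143287 hood 1.5139748687577905
tab top [333.39548518 239.64193289] [334.44245313 234.19485709]
base [333.20984209 241.30059414] [334.41545867 247.63479245]
t 20.0333 slide [-2.809e-01 -2.000e-04  5.757e-01] turn [ 0.004 -0.004 -3.141] tcp [ 0.6595 -0.0205  0.4926] F [-0.5 -0.9 -1.3] open 0.0372 q [-0.11  0.28  1.16  0.    1.7  -0.08]
```

View pics/side18.png

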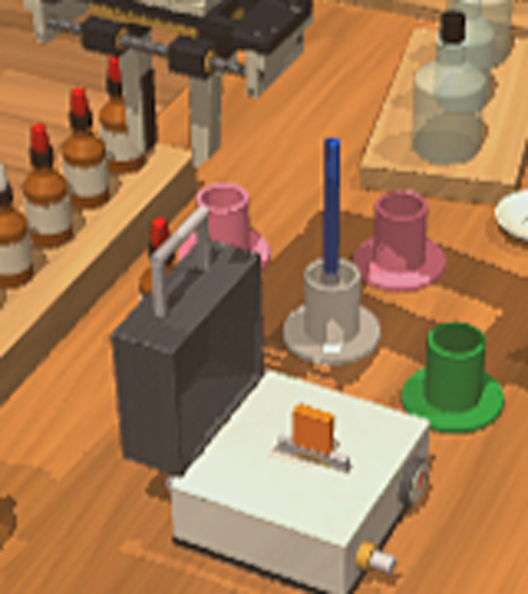

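View pics/top18.png

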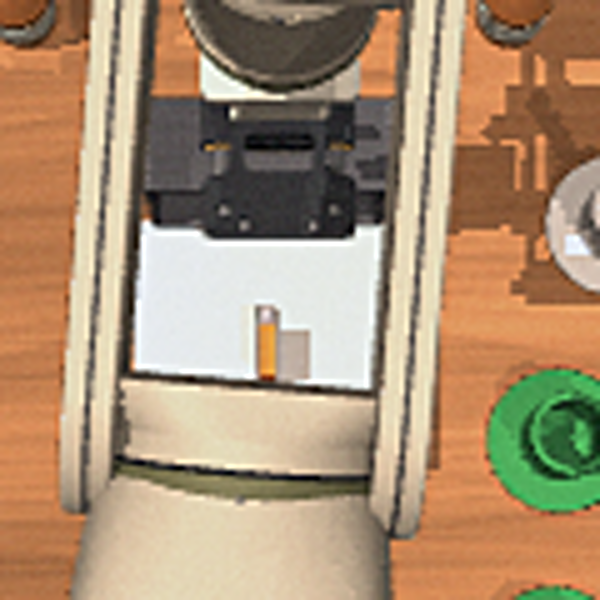

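Call:
arm_command(
  motion=[
    {"slide": [-0.04,0,0],"turn": [0,0,0]},
    {"slide": [-0.07,0,0],"turn": [0,0,0]},
    {"slide": [-0.08,0,0],"turn": [0,0,0]},
    {"slide": [-0.06,0,0],"turn": [0,0,0]},
    {"slide": [-0.031,0,0],"turn": [0,0,-0.14]},
  ],
)

```text
t: 20.45
tool_pos: [0.5448, -0.0173, 0.4895]
orientation: [-3.141, -0.065, 0.005]
force: [0.2, -0.3, 0.5]
opening: 0.0369
```

Call:
arm_command(
  motion=[
    {"slide": [0,0,0.02],"turn": [0,0,-0.25]},
    {"slide": [0,0,0.02],"turn": [0,0,-0.25]},
    {"slide": [0,0,0.02],"turn": [0,0,-0.25]},
    {"slide": [0,0,0.02],"turn": [0,0,-0.25]},
    {"slide": [0,0,0.02],"turn": [0,0,-0.25]},
  ],
)

```text
t: 20.87
tool_pos: [0.5466, -0.0174, 0.4489]
orientation: [-2.964, -1.038, 0.004]
force: [0.2, -0.3, -0.3]
opening: 0.0374
```

Call:
arm_command(
  motion=[
    {"slide": [0,0,0.02],"turn": [0,0,-0.25]},
    {"slide": [0,0,0.02],"turn": [0,0,-0.25]},
    {"slide": [0,0,0.02],"turn": [0,0,-0.25]},
    {"slide": [0,0,0.02],"turn": [0,0,-0.25]},
    {"slide": [0,0,0.02],"turn": [0,0,-0.25]},
  ],
)

```text
t: 21.28
tool_pos: [0.5465, -0.0174, 0.4088]
orientation: [-2.501, -1.898, 0.003]
force: [-0.2, 0.4, 0.2]
opening: 0.0372
```

```bash
python3 -c "
from h import *
need([.5477,-.0174,.095],1.543)"
```

```text
t 21.2833 slide [0.0009 0.004  0.3671] turn [-0.006  0.    -0.489] tcp [ 0.5465 -0.0174  0.4088] F [-0.2  0.4  0.2] open 0.0372 q [-0.13 -0.01  1.63  0.    1.53 -1.42]
```

Call:
arm_command(
  motion=[
    {"slide": [0,0,0.02],"turn": [0,0,-0.245]},
    {"slide": [0,0,0.02],"turn": [0,0,-0.244]},
    {"slide": [0,0,0],"turn": [0,0,0]},
    {"slide": [0,0,0],"turn": [0,0,0]},
    {"slide": [0,0,0],"turn": [0,0,0]},
  ],
  gripper=48,
)

```text
t: 21.7
tool_pos: [0.5469, -0.0174, 0.3948]
orientation: [-2.263, -2.178, 0.001]
force: [-0.0, -0.4, -0.1]
opening: 0.0448
```

```bash
python3 -c "
from h import *
need([.5477,-.0174,.095],1.543)
w=robot.read_camera('wrist');cv2.imwrite('pics/w19.png',w['pixels'])
h=cv2.cvtColor(w['pixels'],cv2.COLOR_BGR2HSV)
print(proj(w,[.5477,-.0174,.111]),proj(w,[.5477,-.0174,.065]))
t=robot.read_camera('top');crop(t,280,150,400,290,4,'pics/top19.png')
"
```

```text
t 21.7 slide [1.00e-04 2.30e-03 3.32e-01] turn [-0.002 -0.    -0.02 ] tcp [ 0.5469 -0.0174  0.3948] F [-0.  -0.4 -0.1] open 0.0448 q [-0.13 -0.01  1.65 -0.    1.5  -1.66]
[323.3231774  239.50284568] [323.5586005  221.90492256]
```

View pics/w19.png

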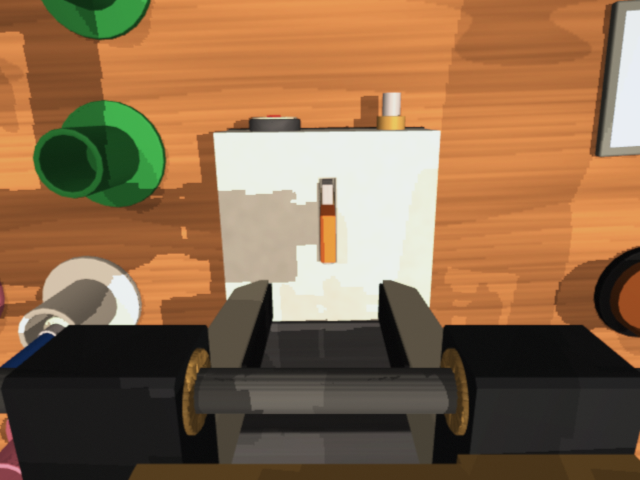

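The tab's top face is at (328,240) and was predicted at (323,240), so the tab is about 3 mm further in +y. The block, spanning columns 215–440, agrees. Shift and descend.

Call:
arm_command(
  motion=[
    {"slide": [0.006,0.002,0.06],"turn": [0,0,-0.02]},
    {"slide": [0,0,0.08],"turn": [0,0,0]},
    {"slide": [0,0,0.07],"turn": [0,0,0]},
    {"slide": [0,0,0.03],"turn": [0,0,0]},
    {"slide": [0,0,0],"turn": [0,0,0]},
  ],
)

```text
t: 22.22
tool_pos: [0.5466, -0.0149, 0.2958]
orientation: [-2.246, -2.19, 0.006]
force: [0.0, 0.2, -0.2]
opening: 0.0444
```

```bash
python3 -c "
from h import *
need([.5477,-.015,.095],1.543)
w=robot.read_camera('wrist');cv2.imwrite('pics/w20.png',w['pixels'])
w=robot.read_camera('side');crop(w,250,130,400,290,3.7,'pics/side20.png')"
```

```text
t 22.2167 slide [-0.0001  0.0032  0.0846] turn [-0.012 -0.001  0.006] tcp [ 0.5466 -0.0149  0.2958] F [ 0.   0.2 -0.2] open 0.0444 q [-0.12  0.07  1.76  0.    1.32 -1.67]
```

View pics/w20.png

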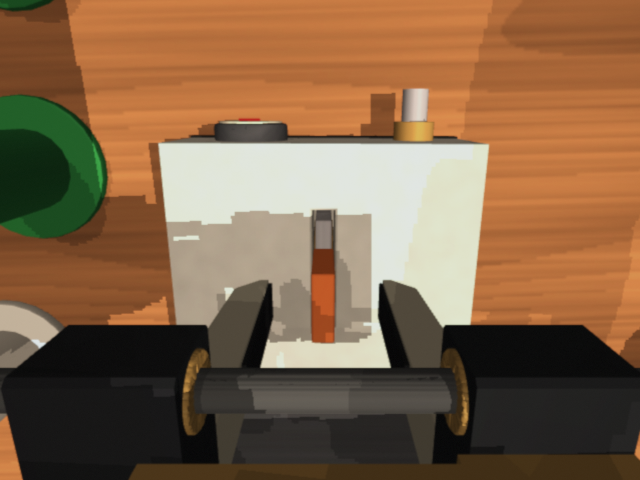

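View pics/side20.png

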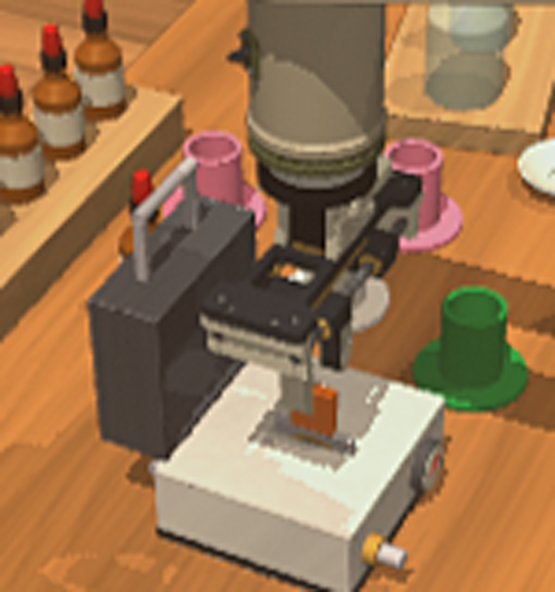

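The tab is centred between the fingers (323 against 325). Going down the last 34 mm and gripping.

Call:
arm_command(
  motion=[
    {"slide": [0,0.002,0.03],"turn": [0,0,0]},
    {"slide": [0,0,0.03],"turn": [0,0,0]},
    {"slide": [0,0,0.02],"turn": [0,0,0]},
    {"slide": [0,0,0.003],"turn": [0,0,0]},
    {"slide": [0,0,0],"turn": [0,0,0]},
  ],
)

```text
t: 22.73
tool_pos: [0.5483, -0.0151, 0.2649]
orientation: [-2.247, -2.194, 0.002]
force: [-0.2, 0.2, 0.2]
opening: 0.0445
```

Call:
arm_command(
  motion=[
    {"slide": [0,0,0],"turn": [0,0,0]},
    {"slide": [0,0,0],"turn": [0,0,0]},
    {"slide": [0,0,0],"turn": [0,0,0]},
    {"slide": [0,0,0],"turn": [0,0,0]},
    {"slide": [0,0,0],"turn": [0,0,0]},
  ],
  gripper=0,
  grip_force=30,
)

```text
t: 23.15
tool_pos: [0.5489, -0.0151, 0.2663]
orientation: [2.247, 2.195, 0.001]
force: [-0.2, -0.5, -0.0]
opening: 0.0161
```

Call:
arm_command(
  motion=[
    {"slide": [0,0,0],"turn": [0,0,0]},
    {"slide": [0,0,0],"turn": [0,0,0]},
    {"slide": [0,0,0],"turn": [0,0,0]},
    {"slide": [0,0,0],"turn": [0,0,0]},
    {"slide": [0,0,0],"turn": [0,0,0]},
  ],
)

```text
t: 23.57
tool_pos: [0.5489, -0.0151, 0.2662]
orientation: [2.247, 2.195, 0.0]
force: [0.6, 0.1, 1.9]
opening: 0.0101
```

```bash
python3 -c "
from h import *
need([.5477,-.015,.095],1.543)"
```

```text
t 23.5667 slide [ 0.0002 -0.0029  0.0105] turn [ 0.001 -0.     0.008] tcp [ 0.5489 -0.0151  0.2662] F [0.6 0.1 1.9] open 0.0101 q [-0.12  0.1   1.78  0.    1.26 -1.67]
```

Call:
arm_command(
  motion=[
    {"slide": [0,0,-0.02],"turn": [0,0,0]},
    {"slide": [0,0,-0.03],"turn": [0,0,0]},
    {"slide": [0,0,-0.03],"turn": [0,0,0]},
    {"slide": [0,0,-0.04],"turn": [0,0,0]},
    {"slide": [0,0,-0.05],"turn": [0,0,0]},
  ],
)

```text
t: 23.98
tool_pos: [0.5485, -0.0151, 0.335]
orientation: [-2.247, -2.194, 0.001]
force: [0.2, 0.3, -1.1]
opening: 0.0097
```

Call:
arm_command(
  motion=[
    {"slide": [0,0,-0.07],"turn": [0,0,0]},
    {"slide": [0,0,-0.08],"turn": [0,0,0]},
    {"slide": [0,0,-0.07],"turn": [0,0,0]},
    {"slide": [0,0,-0.05],"turn": [0,0,0]},
    {"slide": [0,0,-0.02],"turn": [0,0,0]},
  ],
)

```text
t: 24.4
tool_pos: [0.5491, -0.0151, 0.4558]
orientation: [2.243, 2.191, 0.007]
force: [0.4, -0.0, -0.3]
opening: 0.01
```

```bash
python3 -c "
from h import *
need([.4535,.2745,.28],1.543)
w=robot.read_camera('side');crop(w,230,100,400,300,3,'pics/side21.png')
w=robot.read_camera('wrist');cv2.imwrite('pics/w21.png',w['pixels'])"
```

```text
t 24.4 slide [ 0.7182 -0.2563  0.0195] turn [0.015 0.001 0.008] tcp [ 0.5491 -0.0151  0.4558] F [ 0.4 -0.  -0.3] open 0.01 q [-0.12 -0.03  1.56 -0.    1.6  -1.67]
```

View pics/side21.png

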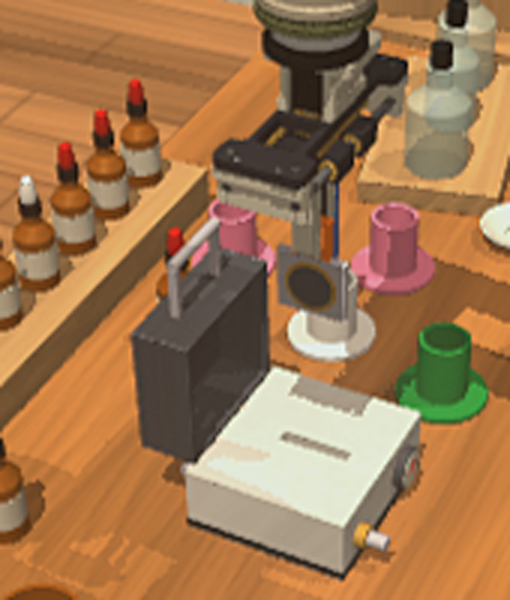

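View pics/w21.png

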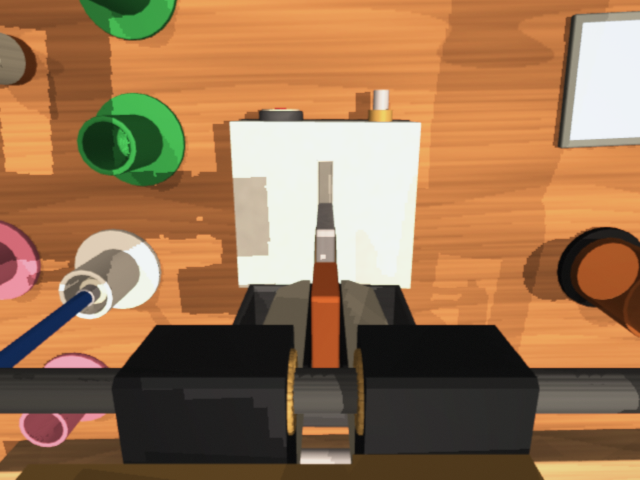

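The plate is drawn out and hangs upright, clear of the slot. Carrying it to the pad.

Call:
arm_command(
  motion=[
    {"slide": [0.04,-0.014,0],"turn": [0,0,0]},
    {"slide": [0.06,-0.021,0],"turn": [0,0,0]},
    {"slide": [0.08,-0.029,0],"turn": [0,0,0]},
    {"slide": [0.08,-0.029,0],"turn": [0,0,0]},
    {"slide": [0.08,-0.029,0],"turn": [0,0,0]},
  ],
)

```text
t: 24.92
tool_pos: [0.5022, 0.123, 0.4476]
orientation: [-2.247, -2.192, 0.004]
force: [1.4, 0.1, -1.0]
opening: 0.0096
```

Call:
arm_command(
  motion=[
    {"slide": [0.08,-0.029,0],"turn": [0,0,0]},
    {"slide": [0.08,-0.029,0],"turn": [0,0,0]},
    {"slide": [0.08,-0.029,0],"turn": [0,0,0]},
    {"slide": [0.06,-0.021,0],"turn": [0,0,0]},
    {"slide": [0.05,-0.018,0],"turn": [0,0,0]},
  ],
)

```text
t: 25.33
tool_pos: [0.4548, 0.265, 0.4477]
orientation: [-2.245, -2.195, 0.005]
force: [0.1, 0.1, -0.9]
opening: 0.0097
```

Call:
arm_command(
  motion=[
    {"slide": [0.028,-0.008,0],"turn": [0,0,0]},
    {"slide": [0,0,0],"turn": [0,0,0]},
    {"slide": [0,0,0],"turn": [0,0,0]},
    {"slide": [0,0,0],"turn": [0,0,0]},
    {"slide": [0,0,0],"turn": [0,0,0]},
  ],
)

```text
t: 25.75
tool_pos: [0.4537, 0.2734, 0.4496]
orientation: [2.249, 2.193, -0.001]
force: [0.7, -0.7, -0.7]
opening: 0.0099
```

```bash
python3 -c "
from h import *
need([.4535,.2745,.28],1.543)
w=robot.read_camera('side');cv2.imwrite('pics/side22.png',w['pixels'])
g=robot.read_state()['tool_pos']; print('expect lower edge px',proj(w,g-[0,0,.167+.079]))
w=robot.read_camera('wrist');cv2.imwrite('pics/w22.png',w['pixels']); print('pad',proj(w,[.4535,.2745,.008]))
t=robot.read_camera('top');cv2.imwrite('pics/top22.png',t['pixels'])
"
```

```text
t 25.75 slide [ 0.0028 -0.0005  0.0064] turn [-0.001  0.001  0.005] tcp [0.4537 0.2734 0.4496] F [ 0.7 -0.7 -0.7] open 0.0099 q [ 0.45 -0.07  1.62 -0.    1.6  -1.1 ]
expect lower edge px [316.70684174 297.63321081]
pad [325.14756615 192.99784765]
```

View pics/side22.png

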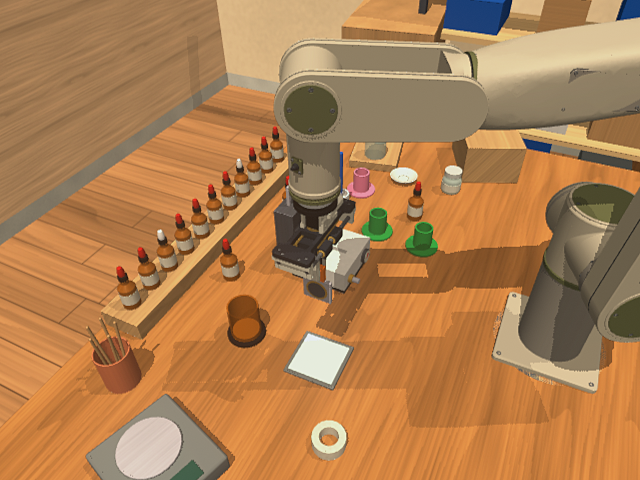

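View pics/w22.png

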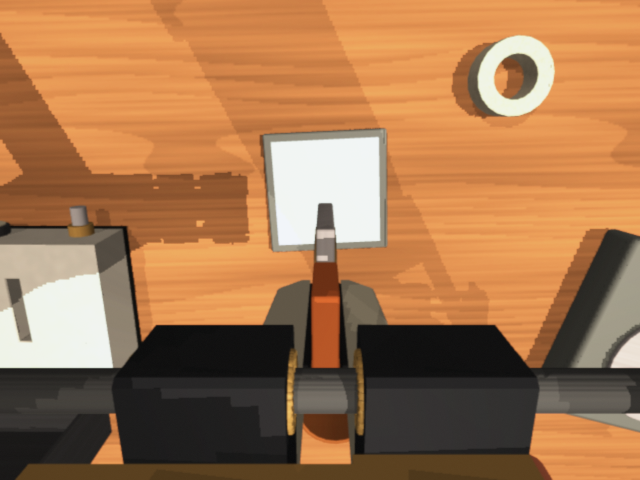

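View pics/top22.png

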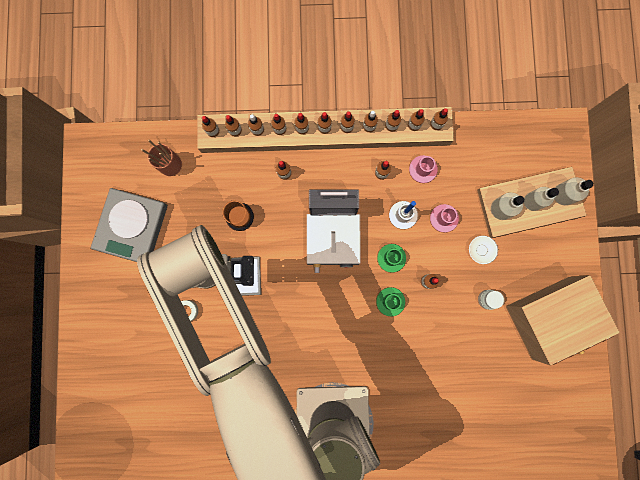

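```bash
python3 -c "
from h import *
t=robot.read_camera('top');crop(t,290,175,420,275,6,'pics/top23.png')
h=np.array([.6277,-.018,.0655])
for th in(1.45,1.57,1.7):
  a=th+.181; p=h+[-.1779*np.cos(a),0,.1779*np.sin(a)]; print(th,((proj(t,p)-[290,175])*6).round())
need([.4535,.2745,.28],1.543)"
```

```text
1.45 [259. 154.]
1.57 [258. 109.]
1.7 [256.  63.]
t 25.95 slide [ 0.0019 -0.0002  0.0075] turn [ 0.    -0.     0.006] tcp [0.4536 0.2738 0.45  ] F [-0.9  1.1 -2. ] open 0.0097 q [ 0.45 -0.08  1.62 -0.    1.6  -1.1 ]
```

View pics/top23.png

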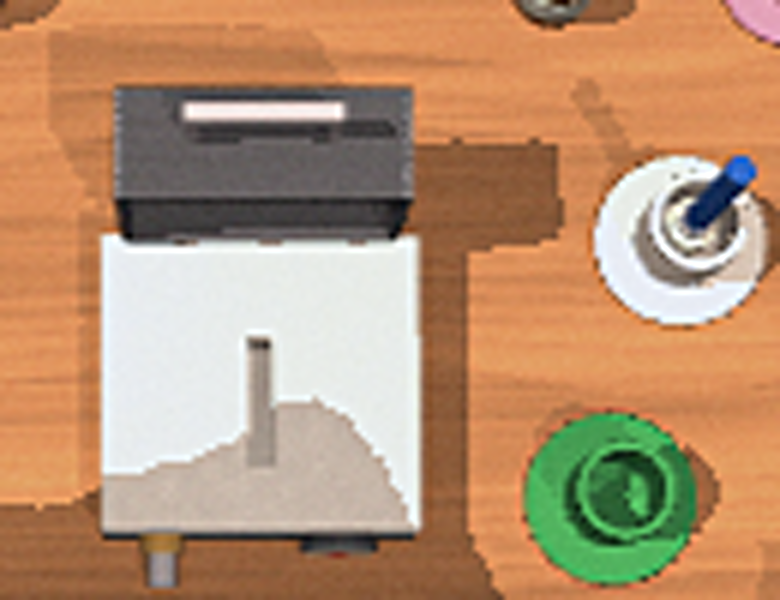

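The bar is at (263,112) in the crop, which means the hood stands at about 1.56 rad. The brush is upright in its stand and the slot is empty. Handing in.

```bash
python3 -c "
from plant import robot
print(robot.close_job())"
```

```text
the job is handed in; nothing more can be done
None
```

I finished the whole job in the order asked and handed it in at about 26 s of the 72 s. I don't have a verdict, because the hand-in reports none.

- **Brush:** I pushed the bristles to the beaker floor twice, with contact at about 12 N and then 13–16 N. Between the two I pulled them up to the rim. The brush is back upright in its white stand and released. It slid about 4 mm in the grip on the second push, so I lowered it until it touched the stand floor before letting go.
- **Hood:** It stands open and released at about 1.56 rad, judged from the bar's position in the last top view. Midway through the swing I pulled a few millimetres too far inward, which gave 22–24 N at the wrist. I corrected it and the force dropped to under 5 N.
- **Plate:** I drew it straight up out of the slot by the tab, and it hangs upright, gripped at about 10 mm. It is held about 1 mm from the pad centre, with its lower edge about 0.20 m above the table.
- **Other things:** The bottles, jar, dish and look-alikes appeared unmoved in the last top and side views. The paper roll was partly hidden in the top view but looked in place from the side.

No check failed. Two of my first estimates from the top and side views were off by 3–4 mm in y (the beaker and the tab), and I corrected both from the wrist view before inserting or gripping.

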